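# Pack the mixing-cup demo kit on its layout board

### The arm

A 7-joint arm with a two-finger parallel gripper is mounted at the origin on the work surface. World frame = base frame: x ahead of the robot, y to its left, z up, the work surface at z = 0. Lengths are in m, angles in rad, forces in N, time in s.
With the tool pointing down it reaches from about 0.425 to 0.875 m from the base axis. Payload 4.7 kg.
Tool frame: the origin (TCP) lies between the finger pads; the fingertips stand 8 mm ahead of it and the grasp point (between the pads) lies 11 mm behind it; z points along the fingers, y is the line along which they close (so a half turn about z gives the same grasp; the last joint's range is limited). The gripper opens to 87 mm and grips with 3 to 60 N. Pads are 19 mm wide; open, the fingers measure 117 mm over their backs; the gripper's body (75 mm by 190 mm) begins 51 mm behind the grasp point.
Start: joints at [1.16, 0.321, -0.07, 1.45, 0.023, 1.371, -0.057], TCP at [0.268, -0.592, 0.196] pointing down, gripper open.
Joint ranges: [-2.86, 2.86], [-0.3, 2.09], [-1.38, 1.24], [0.06, 2.45], [-1.56, 4.7], [0.09, 2.05], [-2.69, 2.69]. Speed limits (rad/s): [2.57, 2.57, 3.14, 3.14, 3.14, 3.14, 3.14].

### API

Orientations are given as a rotation vector (axis times angle).
In Python, from bench import bot gives the robot as it stands. The module is installed in compiled form; this text tells all that it offers.
- The arm moves only by the tool carry_out, never from a script. Its argument "targets" is text: rows parted by semicolons, each of 7 numbers parted by spaces: the turn, a rotation vector about the tool's x, y, z in rad, then the shift along the tool's x, y, z in m, then the opening in per cent of the stroke, from 0 (shut) to 100 (fully open). A call has 1 to 12 rows; each row is the pose to reach, as a shift and turn from the pose commanded when the call began, along the tool's axes at that moment; what a row does not reach only later rows make up. A row lasts 1/10 s, in which the tool goes at most 50 mm and 8.59 degrees, less where a joint would pass 70% of its speed; a pose out of reach is approached as far as the arm can. A call with a gripper value outside its range is refused whole. The fingers move at their own pace and stop on an object; "squeeze" is the grip in N (left out, the last holds). Time passes only in rows, so rows that repeat a pose let the fingers close. It gives the time, the measured TCP pose, the force, the opening and the grip force at its end, in the units of the state.
- bot.state(): the state, without advancing time (a new reading comes with each control period).
- bot.get_image(name): name is "side" or "top" or "wrist"; returns the picture (400x640x3 uint8, blue, green, red); there is no depth.
- bot.get_calibration(name): a dict with "mtx" (3x3 intrinsics, pixels), "dist" ([k1, k2, p1, p2, k3] as OpenCV has them; the pictures are not rectified), "rvec" (rotation vector, rad) and "tvec" (3), from world to camera coordinates, as OpenCV has them; the wrist camera has in their place "hand_eye" (4x4, takes a point from camera to tool coordinates, whose origin is the TCP and whose axes are the flange's). Camera axes: x right, y down, z forward; pixel columns grow to the right and rows downward; lengths in m; the calibration is good to about 2 mm. A picture is of the moment at which its call begins: read the wrist's pose just before it. get_calibration takes no time and is no camera call.
- bot.job_done(): hands the job in; it is judged then, once.
The state is a dict: "time": time; "joint_positions": joint angles; "joint_vel": joint speeds; "joint_torque": joint torques, N m; "position": TCP position; "tool_rot": TCP orientation; "contact_force": force on the tool from outside, world axes, zero at the start; "moment": the same for the moment, N m; "gripper_width": finger opening in m; "finger_force": force on a finger pad.
Only numpy, scipy, OpenCV 4.12 (cv2) and the standard library are available. Lean on these libraries where they do the work, as an engineer would, in place of code of your own. Each camera call takes 0.05 s, during which the arm holds its last target. There are 200 camera calls.

### The job

Make up the demo kit on the grey layout board: nest all the tapered mixing cups on the desk one inside another, in any order, in the black dock, each fully home and upright, and close the stack with the wooden stopper lid pushed fully home in the top cup. Stand the compact, the green cream jar and the white carton each in the middle of its own drawn outline (brass circle, green circle, blue rectangle), upright and with the carton square to its rectangle. Leave the other things on the desk where they are.

Things in the scene. Friction and masses are not known exactly. Their poses are not given: they have to be found in the camera images.
- cup_a_mid (a point): centre (half-way up) of the pink cup, may be absent. All cups alike: 72 mm tall, z up, 70 g. Solid conical foot 32 mm tall, 41 mm across below, 50 above; then a shoulder and a straight collar, 60 mm across, 40 mm tall, to grip. Open tapered bore in the collar, 53 mm at the mouth. Fully home, a cup stands 40 mm above the one it is in, shoulder on its rim. Starts upright
- cup_b_mid (a point): centre (half-way up) of the mint green cup, may be absent. All cups alike: 72 mm tall, z up, 70 g. Solid conical foot 32 mm tall, 41 mm across below, 50 above; then a shoulder and a straight collar, 60 mm across, 40 mm tall, to grip. Open tapered bore in the collar, 53 mm at the mouth. Fully home, a cup stands 40 mm above the one it is in, shoulder on its rim. Starts upright
- cup_c_mid (a point): centre (half-way up) of the lilac cup, may be absent. All cups alike: 72 mm tall, z up, 70 g. Solid conical foot 32 mm tall, 41 mm across below, 50 above; then a shoulder and a straight collar, 60 mm across, 40 mm tall, to grip. Open tapered bore in the collar, 53 mm at the mouth. Fully home, a cup stands 40 mm above the one it is in, shoulder on its rim. Starts upright
- cup_d_mid (a point): centre (half-way up) of the peach cup, may be absent. All cups alike: 72 mm tall, z up, 70 g. Solid conical foot 32 mm tall, 41 mm across below, 50 above; then a shoulder and a straight collar, 60 mm across, 40 mm tall, to grip. Open tapered bore in the collar, 53 mm at the mouth. Fully home, a cup stands 40 mm above the one it is in, shoulder on its rim. Starts upright
- lid_mid (a point): centre (half-way up) of the brown wooden stopper lid, 60 mm tall, z up, 70 g. Conical plug 24 mm tall, 43 mm across below, 50 above; then a flange 60 mm across, 8 mm thick; then a round knob 28 mm across, 28 mm tall, to grip. Fully home, the flange rests on the rim of the top cup. Starts upright, standing on its plug
- compact_mid (a point): centre of the round black powder compact with a brass band, diameter 64 mm, 30 mm tall, lying flat; 90 g
- jar_mid (a point): centre of the round cream jar, green glass below and a black cap above, diameter 54 mm, 54 mm tall, upright; about 120 g
- carton_mid (a point): centre of the white carton with a blue band, 60 mm along its own x, 44 mm along its own y, 70 mm tall, upright; about 80 g
- dock (a point): mouth centre of the fixed black dock on the grey layout board, 44 mm above the desk, 67 mm across outside, bore as a cup's. A cup fully home has its shoulder on the dock's rim and its centre 4 mm above this point. x, y axes along the board's edges; the board is 220 mm along x, 300 mm along y, 4 mm thick, fixed
- spot_compact (a point): centre of the round outline drawn in brass on the board, 80 mm across inside, for the compact; on the board's upper face, 4 mm above the desk
- spot_jar (a point): centre of the round outline drawn in dark green on the board, 70 mm across inside, for the jar; on the board's upper face
- spot_carton (a point): centre of the rectangular outline drawn in blue on the board, for the carton: inside 76 mm along its own x (the carton's 60 mm side) and 60 mm along its own y; on the board's upper face
- lotion_mid (a point): bystander: centre of a white lotion bottle with a black cap, diameter 40 mm, 75 mm tall, standing among the other things
- serum_mid (a point): bystander: centre of a brown glass bottle, diameter 32 mm, 100 mm tall
- tub_mid (a point): bystander: centre of a clear tub with a white cap, diameter 70 mm, 50 mm tall
- lipstick_mid (a point): bystander: centre of a standing black and brass lipstick, diameter 24 mm, 75 mm tall
- soapbox_mid (a point): bystander: centre of a pale pink box, 60 x 90 x 35 mm
- brush_mid (a point): bystander: point on a brush, 170 mm long, lying on the desk beyond the board
Mind the look-alikes: they are no part of the job. Of the things that look like the part that bears cup_c_mid, the largest one is meant.

How it is judged:
By the outcome, as a careful person would: the job done as asked, in the order asked, and still so for the second after the job is handed in, with the robot touching nothing.
Of cup_a, cup_b, cup_c, cup_d only 2 to 4 are there at a start; the rules pass over those that are not, and their reading is None.
At some moment in a run one of compact, jar, carton, lid may be knocked a few centimetres aside while the robot is not near it.
It also fails if it takes over 210 s, if anything falls off the work surface, if the arm or the gripper's body presses on something with over 40 N, if the wrist force passes 120 N, or if a joint passes its speed limit or range.

## Working session

There is one attempt and no reset: what is moved stays moved. The work goes in short steps, Python scripts to look and compute and a tool call to move; the robot and the scene stay as the last step left them, time stands still between calls to the robot, and variables do not carry over. Pictures are saved under pics/ and viewed, at most 14 in all, crops included, and the job is handed in when it is done.

Besides the shell and the picture viewer there is one more tool, called after "Request:" in YAML: its name, and indented under it one key for each argument. carry_out: Moves the arm, as the interface text tells. Its arguments: {"type":"object","properties":{"targets":{"type":"string"},"squeeze":{"type":"number"}},"required":["targets"]}

```bash
mkdir -p pics; ls
python3 - <<'E'
from bench import bot
import cv2
s=bot.state(); print(s)
for n in("top","side"):
    cv2.imwrite(f"pics/{n}0.png",bot.get_image(n)); print(n,bot.get_calibration(n))
print(bot.get_calibration("wrist"))
E
```

```text
pics
{'time': 0.0, 'joint_positions': array([ 1.16011543,  0.32184077, -0.07009688,  1.451691  ,  0.02260321,
        1.37081076, -0.05690414]), 'joint_vel': array([ 0.00054103,  0.00055999, -0.00010474,  0.0004116 ,  0.00080268,
        0.00028639,  0.00102749]), 'joint_torque': array([ 4.46365621e-04, -4.91286278e+01, -4.03846074e-01, -3.12530708e+01,
       -6.39531109e-02,  4.38610185e-02,  1.86804737e-04]), 'position': array([ 0.26758046, -0.5916881 ,  0.19484211]), 'tool_rot': array([-3.06913498e+00, -6.61899314e-01,  8.00882066e-04]), 'contact_force': array([ 0.74713085,  0.57951163, -0.09465794]), 'moment': array([-0.04517965, -0.05929354,  0.01594116]), 'finger_force': 0.0, 'gripper_width': 0.08723900232504493}
top {'mtx': array([[489.12273957,   0.        , 310.12787196],
       [  0.        , 489.12273957, 203.93303263],
       [  0.        ,   0.        ,   1.        ]]), 'dist': array([0.03904538, 0.        , 0.        , 0.        , 0.        ]), 'rvec': array([ 2.19681189, -2.15983275,  0.1090432 ]), 'tvec': array([0.05817991, 0.61277892, 1.28619572])}
side {'mtx': arra
[... 240 characters left out ...]
 array([ 0.42523016, -2.58545223,  1.39410615]), 'tvec': array([0.60426844, 0.12865637, 0.82865525])}
{'mtx': array([[314.07796945,   0.        , 324.65119786],
       [  0.        , 314.07796945, 195.40029962],
       [  0.        ,   0.        ,   1.        ]]), 'dist': array([-0.01950743,  0.        ,  0.        ,  0.        ,  0.        ]), 'hand_eye': array([[ 4.85897360e-04, -9.52579444e-01, -3.04289611e-01,
         8.37540857e-02],
       [ 9.99999473e-01,  1.87735717e-04,  1.00911733e-03,
         1.12055500e-04],
       [-9.04138393e-04, -3.04289941e-01,  9.52579033e-01,
        -1.88370991e-01],
       [ 0.00000000e+00,  0.00000000e+00,  0.00000000e+00,
         1.00000000e+00]])}
```

View pics/top0.png

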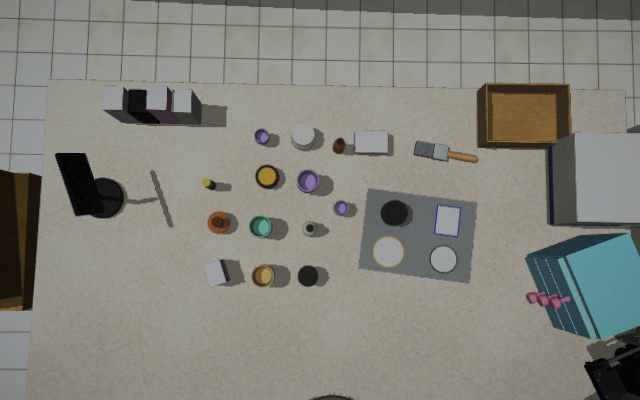

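View pics/side0.png

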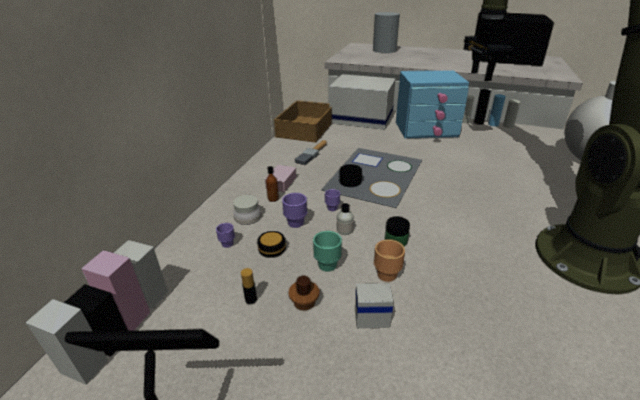

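The top view shows three cups: mint (260,227), peach (262,275) and lilac. Pink is absent. There are three lilac candidates: (307,181), (262,136) and (341,208). The one at (307,181) is clearly the largest, so it fits. The lid is at (218,222), compact (267,176), jar (307,276), carton (216,272) and dock (395,213). The outlines are brass (388,252), green (443,259) and blue (447,221). I'll confirm in one enlarged crop and measure.

```bash
cat > h.py <<'E'
import cv2, numpy as np
from scipy.spatial.transform import Rotation as R
from bench import bot
def cam(n, st=None):
    c=bot.get_calibration(n)
    if n!="wrist":
        Rm=cv2.Rodrigues(c["rvec"])[0]; return c["mtx"],c["dist"],Rm.T,-Rm.T@c["tvec"]
    H=c["hand_eye"]; Rt=R.from_rotvec(st["tool_rot"]).as_matrix()
    return c["mtx"],c["dist"],Rt@H[:3,:3],Rt@H[:3,3]+st["position"]
def ray(C,p,z):
    u=cv2.undistortPoints(np.array(p,float).reshape(-1,1,2),C[0],C[1]).reshape(-1,2)
    d=np.c_[u,np.ones(len(u))]@C[2].T
    return (C[3]+d*((z-C[3][2])/d[:,2])[:,None])[:,:2]
def proj(C,X):
    return cv2.projectPoints(np.array(X,float).reshape(-1,1,3),cv2.Rodrigues(C[2].T)[0],-C[2].T@C[3],C[0],C[1])[0].reshape(-1,2)
def circ(C,pts,z):
    "algebraic circle fit of pixels cast on plane z"
    P=ray(C,pts,z); A=np.c_[2*P,np.ones(len(P))]; s=np.linalg.lstsq(A,(P**2).sum(1),rcond=None)[0]
    return s[:2], np.sqrt(s[2]+s[:2]@s[:2])
def blob(im,lo,hi,near,win=40):
    hsv=cv2.cvtColor(im,cv2.COLOR_BGR2HSV); m=cv2.inRange(hsv,np.array(lo),np.array(hi))
    w=np.zeros_like(m); x,y=near; w[max(0,y-win):y+win,max(0,x-win):x+win]=255
    cs=cv2.findContours(m&w,cv2.RETR_EXTERNAL,cv2.CHAIN_APPROX_NONE)[0]
    return max(cs,key=cv2.contourArea).reshape(-1,2)
def go(xyz,yaw):
    "row numbers from present pose to TCP xyz, tool x heading yaw (deg), pointing down"
    s=bot.state(); R0=R.from_rotvec(s["tool_rot"])
    y=np.radians(yaw); Rt=R.from_matrix(np.c_[[np.cos(y),np.sin(y),0],[np.sin(y),-np.cos(y),0],[0,0,-1]])
    print("turn",(R0.inv()*Rt).as_rotvec().round(3),"shift",R0.inv().apply(np.array(xyz)-s["position"]).round(4),"t",round(s["time"],2))
E
python3 - <<'E'
from h import *
im=cv2.imread("pics/top0.png"); C=cam("top"); hsv=cv2.cvtColor(im,cv2.COLOR_BGR2HSV)
for n,p,z in [("lilac",(307,181),.072),("lilS1",(262,136),.04),("lilS2",(341,208),.04),("mint",(260,227),.072),("peach",(262,275),.072),("lid",(219,222),.045),("compact",(267,176),.03),("jar",(308,276),.054),("carton",(216,272),.07),("dock",(395,213),.044),("brass",(388,252),.004),("green",(443,259),.004),("blue",(447,221),.004),("lotion",(309,229),.075),("tub",(302,137),.05),("serum",(338,146),.1),("lip",(208,183),.075)]:
    print(n,ray(C,[p],z)[0].round(3),"hsv",hsv[p[1],p[0]])
cv2.imwrite("pics/c1.png",cv2.resize(im[120:300,190:490],None,fx=2.6,fy=2.6,interpolation=cv2.INTER_CUBIC))
E
```

```text
lilac [0.668 0.078] hsv [132  77 162]
lilS1 [0.792 0.201] hsv [130  73 164]
lilS2 [ 0.601 -0.014] hsv [130  74 162]
mint [0.546 0.197] hsv [ 81  95 161]
peach [0.423 0.189] hsv [ 24 104 159]
lid [0.558 0.308] hsv [ 10 151  66]
compact [0.685 0.186] hsv [ 24 173 159]
jar [0.421 0.071] hsv [60  9 30]
carton [0.429 0.307] hsv [ 90   5 157]
dock [ 0.59  -0.157] hsv [30  9 28]
brass [ 0.487 -0.145] hsv [ 90   5 163]
green [ 0.471 -0.293] hsv [100   5 161]
blue [ 0.574 -0.305] hsv [105   6 160]
lotion [0.542 0.071] hsv [30  8 33]
tub [0.789 0.093] hsv [ 50   5 161]
serum [0.756 0.   ] hsv [ 11 161  79]
lip [0.657 0.334] hsv [ 25 173 158]
```

View pics/c1.png

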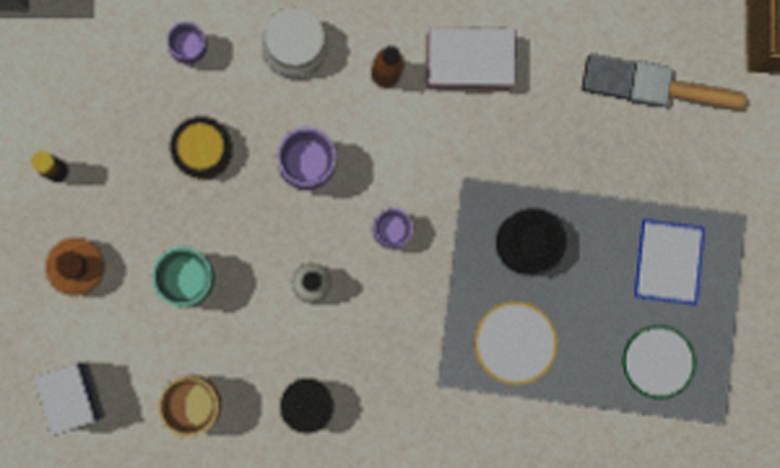

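The crop confirms it: the lilac at (307,181), crop (308,158), is a full-size cup like the mint one. The other two are small look-alikes. Next come accurate positions, fitting the half of each rim that faces away from the camera.

```bash
cat >> h.py <<'E'
from scipy.optimize import least_squares
def rim(C,pts,z,r,out=True):
    "centre of a disc, radius r, height z: only contour points turned away from the camera foot"
    P=ray(C,pts,z); c=P.mean(0); d=C[3][:2]
    for _ in range(6):
        v=c-d; v/=np.linalg.norm(v); k=((P-c)@v>0.0) if out else np.ones(len(P),bool)
        f=least_squares(lambda q:np.hypot(*(P[k]-q).T)-r,c,loss="soft_l1",f_scale=.001); c=f.x
    return c.round(4), round(np.abs(np.hypot(*(P[k]-c).T)-r).mean()*1000,2), round((np.hypot(*(P[k]-c).T).mean())*1000,1)
E
python3 - <<'E'
from h import *
im=cv2.imread("pics/top0.png"); C=cam("top"); print("cam",C[3].round(3))
for n,p,z,r,lo,hi,w,o in [("lilac",(307,181),.072,.030,(122,60,30),(145,255,255),22,1),("mint",(260,227),.072,.03,(70,60,30),(95,255,255),22,1),("peach",(262,275),.072,.03,(8,65,30),(30,255,255),22,1),
 ("lidflange",(219,222),.032,.03,(3,100,20),(18,255,255),20,1),("compactTop",(267,176),.03,.026,(18,120,90),(32,255,255),20,0),("jar",(308,276),.054,.027,(0,0,0),(179,255,70),22,1),("dock",(395,213),.044,.0335,(0,0,0),(179,255,60),22,1),
 ("brass in",(388,252),.004,.040,(0,0,125),(179,20,255),24,0),("green in",(443,259),.004,.035,(0,0,125),(179,20,255),24,0)]:
    b=blob(im,lo,hi,p,w); print(n,rim(C,b,z,r,o),cv2.boundingRect(b))
for n,p,z in [("blue",(447,221),.004),("carton",(214,272),.07)]:
    b=blob(im,(0,0,120),(179,22,255),p,20); P=ray(C,b,z); q=cv2.minAreaRect((P*1000).astype(np.float32)); print(n,q)
b=blob(im,(85,10,60),(125,90,140),(418,235),70);P=ray(C,b,.004);print("board",cv2.minAreaRect((P*1000).astype(np.float32)))
E
```

```text
cam [0.491 0.078 1.336]
lilac (array([0.6665, 0.0767]), np.float64(2.06), np.float64(28.7)) (297, 170, 22, 23)
mint (array([0.5473, 0.1956]), np.float64(0.93), np.float64(29.6)) (249, 215, 23, 23)
peach (array([0.4218, 0.187 ]), np.float64(0.88), np.float64(29.6)) (251, 264, 24, 24)
lidflange (array([0.5577, 0.3096]), np.float64(0.99), np.float64(29.5)) (208, 212, 22, 21)
compactTop (array([0.6858, 0.1883]), np.float64(2.73), np.float64(23.3)) (258, 167, 18, 18)
jar (array([0.4245, 0.0718]), np.float64(0.68), np.float64(26.9)) (298, 266, 21, 20)
dock (array([ 0.5911, -0.1582]), np.float64(2.37), np.float64(34.1)) (381, 200, 31, 26)
brass in (array([ 0.4881, -0.1451]), np.float64(2.7), np.float64(37.3)) (374, 238, 29, 28)
green in (array([ 0.4712, -0.2935]), np.float64(2.37), np.float64(32.6)) (431, 247, 25, 25)
blue ((575.5509033203125, -305.37884521484375), (57.1429557800293, 70.90742492675781), 83.04010772705078)
carton ((430.2779541015625, 309.81378173828125), (98.79603576660156, 91.74278259277344), 0.8683130145072937)
board ((534.0962524414062, -225.06292724609375), (296.12408447265625, 216.833984375), 83.4216537475586)
```

Run:
```python
from h import *
go([.30,-.35,.24],45); go([.547,.196,.20],83.4)
```

```text
turn [-0.002 -0.    -0.361] shift [ 0.1291 -0.207  -0.0447] t 0.1
turn [-2.000e-03 -1.000e-03 -1.031e+00] shift [ 0.5792 -0.6026 -0.004 ] t 0.1
```

Request:
carry_out:
  targets: "0 0 -0.36 0.129 -0.207 -0.045 100;0 0 -0.36 0.129 -0.207 -0.045 100;0 0 -0.36 0.129 -0.207 -0.045 100;0 0 -0.36 0.129 -0.207 -0.045 100;0 0 -0.36 0.129 -0.207 -0.045 100;0 0 -1.031 0.579 -0.603 -0.004 100;0 0 -1.031 0.579 -0.603 -0.004 100;0 0 -1.031 0.579 -0.603 -0.004 100;0 0 -1.031 0.579 -0.603 -0.004 100;0 0 -1.031 0.579 -0.603 -0.004 100;0 0 -1.031 0.579 -0.603 -0.004 100;0 0 -1.031 0.579 -0.603 -0.004 100"

```text
time: 1.3
position: [0.444, -0.0303, 0.2169]
tool_rot: [2.345, 2.09, -0.001]
contact_force: [0.4, -1.7, -0.5]
gripper_width: 0.0874
finger_force: 0.0
```

Run:
```python
from h import *
print(bot.state()["joint_positions"].round(2)); go([.547,.196,.20],83.4)
```

```text
[ 0.72 -0.13 -0.65  1.88 -0.08  1.37 -0.02]
turn [0.    0.001 0.   ] shift [0.2366 0.0763 0.0167] t 1.3
```

Request:
carry_out:
  targets: "0 0 0 0.237 0.076 0.017 100;0 0 0 0.237 0.076 0.017 100;0 0 0 0.237 0.076 0.017 100;0 0 0 0.237 0.076 0.017 100;0 0 0 0.237 0.076 0.017 100;0 0 0 0.237 0.076 0.017 100;0 0 0 0.237 0.076 0.017 100;0 0 0 0.237 0.076 0.017 100"

```text
time: 2.1
position: [0.5464, 0.1929, 0.1998]
tool_rot: [2.346, 2.088, -0.002]
contact_force: [0.4, -0.9, 0.5]
gripper_width: 0.0871
finger_force: 0.0
```

Run:
```python
from h import *
s=bot.state(); im=bot.get_image("wrist"); cv2.imwrite("pics/w1.png",im); np.save("w1.npy",np.r_[s["position"],s["tool_rot"]])
C=cam("wrist",s); print(s["position"],s["joint_positions"].round(2),C[3])
p=proj(C,[[.547,.196,.072],[.547,.196,.0],[.422,.187,.072]]); print(p)
x,y=p[0].astype(int); b=blob(im,(70,60,30),(95,255,255),(x,y),110); print(cv2.boundingRect(b),rim(C,b,.072,.03))
```

```text
[0.54642157 0.19287036 0.1997611 ] [ 0.38  0.28 -0.91  1.6   0.22  1.37 -0.67] [0.55602286 0.27643277 0.38800313]
[[324.99931758 176.32758991]
 [324.94150063 162.07175824]
 [209.10006666 197.75685205]]
(298, 141, 56, 61) (array([0.5479, 0.1996]), np.float64(0.74), np.float64(29.6))
```

View pics/w1.png

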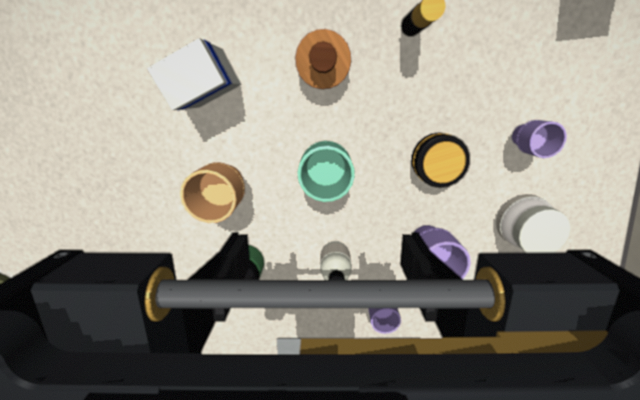

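The wrist view shows the mint rim at (326,172), peach at (212,193), lid at (323,58), compact at (441,160) and carton at (195,75). The arm was still settling, so I measure again.

```bash
cat >> h.py <<'E'
def shot(name=None):
    bot.get_image("wrist")  # settle
    s=bot.state(); im=bot.get_image("wrist")
    if name: cv2.imwrite(f"pics/{name}.png",im)
    return s,im,cam("wrist",s)
COL=dict(mint=((70,60,30),(95,255,255)),peach=((8,65,30),(30,255,255)),lilac=((122,60,30),(145,255,255)),lid=((3,100,20),(18,255,255)),black=((0,0,0),(179,255,60)))
E
python3 - <<'E'
from h import *
s,im,C=shot()
print(s["position"],s["joint_vel"].round(3))
b=blob(im,*COL["mint"],(325,176),45); print("mint",rim(C,b,.072,.03))
b=blob(im,*COL["peach"],(210,195),45); print("peach",rim(C,b,.072,.03))
b=blob(im,*COL["lid"],(323,58),45); print("lid",rim(C,b,.032,.03))
go([.547,.197,.045],83.4)
E
```

```text
[0.54679596 0.19225192 0.20040938] [ 0.005 -0.006 -0.003 -0.003 -0.001 -0.001 -0.001]
mint (array([0.5481, 0.1997]), np.float64(0.71), np.float64(29.6))
peach (array([0.4221, 0.1889]), np.float64(0.42), np.float64(29.9))
lid (array([0.5581, 0.3098]), np.float64(0.62), np.float64(29.6))
turn [ 0.002  0.002 -0.003] shift [ 0.0049 -0.0006  0.1556] t 2.25
```

Request:
carry_out:
  targets: "0 0 0 0.006 0 0.04 100;0 0 0 0.006 0 0.08 100;0 0 0 0.006 0 0.12 100;0 0 0 0.006 0 0.145 100;0 0 0 0.006 0 0.157 100;0 0 0 0.006 0 0.157 100;0 0 0 0.006 0 0.157 40;0 0 0 0.006 0 0.157 40;0 0 0 0.006 0 0.157 40;0 0 0 0.006 0 0.157 40;0 0 0 0.006 0 0.157 40;0 0 0 0.006 0 0.157 40"
  squeeze: 20

```text
time: 3.45
position: [0.5479, 0.2006, 0.0438]
tool_rot: [2.345, 2.09, 0.002]
contact_force: [0.9, -0.1, 3.2]
gripper_width: 0.0582
finger_force: 20.0
```

Run:
```python
from h import *
s=bot.state(); print(s["position"],s["gripper_width"],s["finger_force"],s["contact_force"]); go([.547,.198,.20],83.4);go([.60,-.07,.26],83.4)
```

```text
[0.54794235 0.20062303 0.04377019] 0.05815997906877778 20.003894594265148 [ 0.91735697 -0.07924201  3.17385654]
turn [ 0.001 -0.     0.   ] shift [-0.0027 -0.0004 -0.1562] t 3.45
turn [ 0.001 -0.     0.   ] shift [-0.2628  0.0831 -0.2162] t 3.45
```

Request:
carry_out:
  targets: "0 0 0 0 0 -0.05 40;0 0 0 0 0 -0.1 40;0 0 0 0 0 -0.15 40;0 0 0 -0.05 0.03 -0.17 40;0 0 0 -0.44 0.11 -0.17 40;0 0 0 -0.44 0.11 -0.17 40;0 0 0 -0.44 0.11 -0.17 40;0 0 0 -0.44 0.11 -0.17 40;0 0 0 -0.44 0.11 -0.17 40;0 0 0 -0.44 0.11 -0.17 40;0 0 0 -0.44 0.11 -0.17 40;0 0 0 -0.44 0.11 -0.17 40"

```text
time: 4.65
position: [0.6048, -0.2427, 0.2126]
tool_rot: [-2.345, -2.09, 0.001]
contact_force: [1.7, 0.1, -0.9]
gripper_width: 0.0584
finger_force: 20.0
```

Request:
carry_out:
  targets: "0 0 0 0 0 0 40;0 0 0 0 0 0 40"

```text
time: 4.85
position: [0.6044, -0.2426, 0.2117]
tool_rot: [-2.348, -2.084, 0.0]
contact_force: [-0.3, 0.6, -0.2]
gripper_width: 0.0582
finger_force: 20.0
```

Run:
```python
from h import *
s,im,C=shot("w2"); print(s["position"],s["gripper_width"],s["joint_positions"].round(2)); print(proj(C,[[.591,-.158,.044],[.488,-.145,.004],[.4712,-.2935,.004],[.5755,-.3054,.004]]))
```

```text
[ 0.60493792 -0.24019666  0.21225979] 0.05851667654444928 [ 0.86  0.4  -0.7   1.4   0.25  1.43  0.05]
[[303.53792679  98.93096953]
 [220.0120633   97.83384287]
 [231.21247108 213.30323427]
 [308.76289445 213.27412133]]
```

View pics/w2.png

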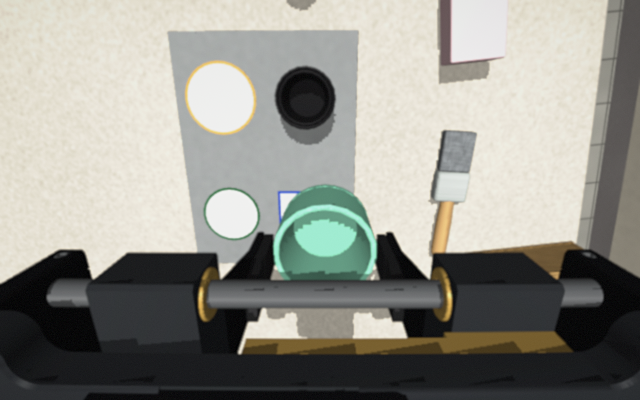

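Mint is held upright. The dock is at (305,97), the brass spot at (221,97) and the green spot at (231,213). I measure the dock and brass spot from here.

Run:
```python
from h import *
for i in range(2):
    s,im,C=shot(); 
    b=blob(im,(0,0,0),(179,255,62),(305,97),42); print("dock",rim(C,b,.044,.0335),cv2.boundingRect(b),s["position"])
    b=blob(im,(0,0,140),(179,22,255),(221,97),45); print("brass",circ(C,b,.004))
go([.591,-.158,.20],83.4)
```

```text
dock (array([ 0.5949, -0.1574]), np.float64(0.67), np.float64(33.1)) (276, 69, 59, 61) [ 0.60544891 -0.23852893  0.21295179]
brass (array([ 0.48830994, -0.14527043]), np.float64(0.06133298451235156))
dock (array([ 0.5949, -0.1575]), np.float64(0.61), np.float64(33.2)) (276, 68, 58, 62) [ 0.60550374 -0.23879801  0.21323483]
brass (array([ 0.48837239, -0.14573532]), np.float64(0.061355338881242415))
turn [0.    0.    0.003] shift [ 0.079  -0.0235  0.0133] t 5.15
```

Request:
carry_out:
  targets: "0 0 0 0.04 -0.0215 0.013 40;0 0 0 0.079 -0.0215 0.013 40;0 0 0 0.079 -0.0215 0.04 40;0 0 0 0.079 -0.0215 0.075 40;0 0 0 0.079 -0.0215 0.1 40;0 0 0 0.079 -0.0215 0.11 40;0 0 0 0.079 -0.0215 0.12 40;0 0 0 0.079 -0.0215 0.13 40;0 0 0 0.079 -0.0215 0.138 40;0 0 0 0.079 -0.0215 0.144 40;0 0 0 0.079 -0.0215 0.148 40"

```text
time: 6.25
position: [0.5931, -0.1597, 0.0648]
tool_rot: [2.345, 2.09, 0.0]
contact_force: [0.1, 0.6, -1.0]
gripper_width: 0.0581
finger_force: 20.0
```

Request:
carry_out:
  targets: "0 0 0 0 0 0.004 40;0 0 0 0 0 0.008 40;0 0 0 0 0 0.011 40;0 0 0 0 0 0.012 40;0 0 0 0 0 0.012 40"

```text
time: 6.75
position: [0.5939, -0.1567, 0.0556]
tool_rot: [-2.343, -2.092, -0.004]
contact_force: [-4.3, 4.4, 12.9]
gripper_width: 0.0583
finger_force: 20.0
```

Request:
carry_out:
  targets: "0 0 0 0 0 -0.001 100;0 0 0 0 0 -0.001 100;0 0 0 0 0 -0.001 100;0 0 0 0 0 -0.04 100;0 0 0 0 0 -0.09 100;0 0 0 0 0 -0.14 100;0 0 0 0.323 -0.21 -0.13 100;0 0 0 0.323 -0.21 -0.13 100;0 0 0 0.323 -0.21 -0.13 100;0 0 0 0.323 -0.21 -0.13 100;0 0 0 0.323 -0.21 -0.13 100;0 0 0 0.323 -0.21 -0.13 100"

```text
time: 7.95
position: [0.4584, 0.1096, 0.1849]
tool_rot: [2.346, 2.088, -0.0]
contact_force: [0.4, 1.3, 0.9]
gripper_width: 0.087
finger_force: 0.0
```

Request:
carry_out:
  targets: "0 0 0 0.13 -0.085 0 100;0 0 0 0.13 -0.085 0 100;0 0 0 0.13 -0.085 0 100;0 0 0 0.13 -0.085 0 100;0 0 0 0.13 -0.085 0 100"

```text
time: 8.45
position: [0.3893, 0.2486, 0.1852]
tool_rot: [2.341, 2.093, 0.0]
contact_force: [-0.1, -0.8, 0.8]
gripper_width: 0.0869
finger_force: 0.0
```

Run:
```python
from h import *
s,im,C=shot(); print(s["position"],s["joint_positions"].round(2))
p=proj(C,[[.422,.188,.072]]).astype(int)[0]; print(p)
b=blob(im,*COL["peach"],tuple(p),55); print("peach",rim(C,b,.072,.03),cv2.boundingRect(b))
go([.422,.188,.043],83.4)
t=bot.get_image("top"); T=cam("top"); cv2.imwrite("pics/top1.png",t)
b=blob(t,*COL["mint"],(395,210),30); print("mint in dock",rim(T,b,.084,.03))
```

```text
[0.39020224 0.24686965 0.18509045] [ 0.57 -0.09 -1.11  1.88 -0.08  1.3  -0.64]
[361 233]
peach (array([0.4197, 0.1894]), np.float64(0.33), np.float64(29.9)) (331, 195, 57, 64)
turn [ 0.     0.001 -0.002] shift [-0.0539  0.0379  0.1421] t 8.55
mint in dock (array([ 0.5928, -0.1568]), np.float64(0.74), np.float64(29.9))
```

Request:
carry_out:
  targets: "0 0 0 -0.03 0.02 0 100;0 0 0 -0.054 0.037 0 100;0 0 0 -0.054 0.037 0.04 100;0 0 0 -0.054 0.037 0.08 100;0 0 0 -0.054 0.037 0.115 100;0 0 0 -0.054 0.037 0.142 100;0 0 0 -0.054 0.037 0.142 100;0 0 0 -0.054 0.037 0.142 40;0 0 0 -0.054 0.037 0.142 40;0 0 0 -0.054 0.037 0.142 40;0 0 0 -0.054 0.037 0.142 40;0 0 0 -0.054 0.037 0.142 40"

```text
time: 9.8
position: [0.4211, 0.1897, 0.044]
tool_rot: [2.344, 2.089, 0.002]
contact_force: [-1.1, 0.3, 3.7]
gripper_width: 0.0581
finger_force: 20.0
```

Request:
carry_out:
  targets: "0 0 0 0 0 0 40;0 0 0 0 0 0 40"

```text
time: 10.0
position: [0.4212, 0.1899, 0.044]
tool_rot: [2.344, 2.089, 0.002]
contact_force: [-0.3, -1.7, 5.7]
gripper_width: 0.0578
finger_force: 20.0
```

Run:
```python
from h import *
s=bot.state();print(s["position"],s["gripper_width"],s["joint_positions"].round(2)); go([.5928,-.157,.20],83.4)
```

```text
[0.4211521  0.18988037 0.04398562] 0.05779636724171846 [ 0.54  0.17 -1.07  2.05  0.18  1.02 -0.73]
turn [0.001 0.    0.   ] shift [-0.3249  0.2105 -0.1557] t 10.0
```

Request:
carry_out:
  targets: "0 0 0 0 0 -0.05 40;0 0 0 0 0 -0.1 40;0 0 0 0 0 -0.15 40;0 0 0 -0.03 0.03 -0.156 40;0 0 0 -0.325 0.21 -0.156 40;0 0 0 -0.325 0.21 -0.156 40;0 0 0 -0.325 0.21 -0.156 40;0 0 0 -0.325 0.21 -0.156 40;0 0 0 -0.325 0.21 -0.156 40;0 0 0 -0.325 0.21 -0.156 40;0 0 0 -0.325 0.21 -0.156 40;0 0 0 -0.325 0.21 -0.156 40"

```text
time: 11.2
position: [0.592, -0.1665, 0.1969]
tool_rot: [-2.357, -2.077, 0.003]
contact_force: [0.1, -0.6, -1.0]
gripper_width: 0.0574
finger_force: 20.0
```

Run:
```python
from h import *
bot.get_image("side")
s=bot.state();print(s["position"],s["gripper_width"]); go([.593,-.157,.10],83.4)
```

```text
[ 0.59143384 -0.16164686  0.19728592] 0.05790704715821428
turn [-0.002 -0.001 -0.006] shift [0.0047 0.0012 0.0973] t 11.25
```

Request:
carry_out:
  targets: "0 0 0 0.002 0.001 0.03 40;0 0 0 0.002 0.001 0.05 40;0 0 0 0.002 0.001 0.06 40;0 0 0 0.002 0.001 0.06 40;0 0 0 0.002 0.001 0.06 40"

```text
time: 11.75
position: [0.5933, -0.1549, 0.14]
tool_rot: [2.344, 2.09, 0.001]
contact_force: [-0.0, -0.7, -1.3]
gripper_width: 0.0573
finger_force: 20.0
```

Run:
```python
from h import *
go([.593,-.157,.10],83.4)
```

```text
turn [0.001 0.    0.001] shift [-0.0021 -0.0001  0.04  ] t 11.75
```

Request:
carry_out:
  targets: "0 0 0 -0.002 0 0.006 40;0 0 0 -0.002 0 0.012 40;0 0 0 -0.002 0 0.018 40;0 0 0 -0.002 0 0.024 40;0 0 0 -0.002 0 0.03 40;0 0 0 -0.002 0 0.036 40;0 0 0 -0.002 0 0.04 40;0 0 0 -0.002 0 0.044 40;0 0 0 -0.002 0 0.046 40;0 0 0 -0.002 0 0.046 40"

```text
time: 12.75
position: [0.5929, -0.1574, 0.0958]
tool_rot: [2.345, 2.089, -0.002]
contact_force: [-6.0, 1.3, 13.8]
gripper_width: 0.0577
finger_force: 20.0
```

Request:
carry_out:
  targets: "0 0 0 0 0 -0.001 100;0 0 0 0 0 -0.001 100;0 0 0 0 0 -0.001 100;0 0 0 0 0 -0.05 100;0 0 0 0 0 -0.1 100;0 0 0 0.05 0.01 -0.105 100;0 0 0 0.241 0.046 -0.105 100;0 0 0 0.241 0.046 -0.105 100;0 0 0 0.241 0.046 -0.105 100;0 0 0 0.241 0.046 -0.105 100;0 0 0 0.241 0.046 -0.105 100;0 0 0 0.241 0.046 -0.105 100"

```text
time: 13.95
position: [0.6658, 0.0788, 0.1975]
tool_rot: [-2.341, -2.094, 0.001]
contact_force: [0.0, 0.4, -0.4]
gripper_width: 0.0874
finger_force: 0.0
```

Run:
```python
from h import *
bot.get_image("side"); s,im,C=shot("w3"); print(s["position"],s["joint_positions"].round(2))
p=proj(C,[[.667,.077,.072]]).astype(int)[0]; print(p)
b=blob(im,*COL["lilac"],tuple(p),50); print("lilac",rim(C,b,.072,.03),cv2.boundingRect(b))
go([.667,.077,.043],83.4)
t=bot.get_image("top"); T=cam("top"); cv2.imwrite("pics/top2.png",t)
b=blob(t,*COL["peach"],(396,207),25); print("peach in dock",rim(T,b,.124,.03))
b=blob(t,*COL["lilac"],(307,181),18); print("lilac top",rim(T,b,.072,.03))
```

```text
[0.66613289 0.07481518 0.19760184] [ 0.44  0.49 -0.85  1.37  0.37  1.44 -0.51]
[325 177]
lilac (array([0.6709, 0.0802]), np.float64(1.23), np.float64(29.6)) (302, 145, 55, 59)
turn [-0.     0.001 -0.003] shift [0.0031 0.0005 0.1547] t 14.1
peach in dock (array([ 0.5921, -0.1571]), np.float64(0.45), np.float64(30.0))Traceback (most recent call last):
  File "<stdin>", line 8, in <module>
  File "h.py", line 24, in blob
    return max(cs,key=cv2.contourArea).reshape(-1,2)
           ~~~^^^^^^^^^^^^^^^^^^^^^^^^
ValueError: max() iterable argument is empty
```

Request:
carry_out:
  targets: "0 0 0 0.005 0.002 0.04 100;0 0 0 0.005 0.002 0.08 100;0 0 0 0.005 0.002 0.12 100;0 0 0 0.005 0.002 0.145 100;0 0 0 0.005 0.002 0.154 100;0 0 0 0.005 0.002 0.154 100;0 0 0 0.005 0.002 0.154 40;0 0 0 0.005 0.002 0.154 40;0 0 0 0.005 0.002 0.154 40;0 0 0 0.005 0.002 0.154 40;0 0 0 0.005 0.002 0.154 40;0 0 0 0.005 0.002 0.154 40"

```text
time: 15.35
position: [0.6693, 0.0816, 0.0449]
tool_rot: [2.345, 2.089, 0.002]
contact_force: [0.9, 0.9, 0.3]
gripper_width: 0.0469
finger_force: 0.2
```

Run:
```python
from h import *
s=bot.state();print(s["position"],s["gripper_width"],s["finger_force"]); go([.593,-.157,.235],83.4)
```

```text
[0.66927768 0.08160328 0.04492036] 0.04686291010682098 0.16135606196712615
turn [ 0.001 -0.     0.   ] shift [-0.2457 -0.0481 -0.1902] t 15.35
```

Run:
```python
from h import *
s=bot.state(); im=bot.get_image("wrist"); t=bot.get_image("top"); sd=bot.get_image("side")
print(bot.state()["gripper_width"],bot.state()["finger_force"])
cv2.imwrite("pics/v1.png",np.hstack([im[100:320,200:480],cv2.resize(sd[160:270,220:360],(280,220)),cv2.resize(t[140:250,237:377],(240,220))[:,:240]]))
```

```text
0.03785144320642494 0.14168249852446024
```

View pics/v1.png

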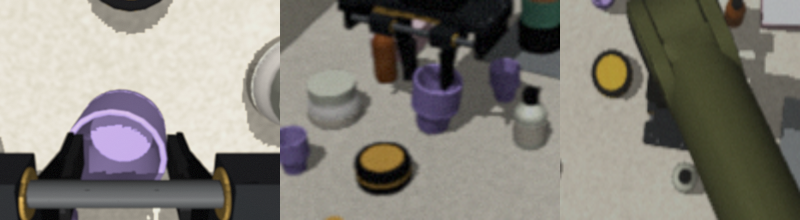

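Run:
```python
from h import *
im=bot.get_image("wrist"); sd=bot.get_image("side"); print(bot.state()["gripper_width"],bot.state()["finger_force"])
a=cv2.resize(im[180:310,240:400],(480,390)); b=cv2.resize(sd[150:240,260:334],(320,390))
cv2.imwrite("pics/v2.png",np.hstack([a,b]))
```

```text
0.035714867811630614 0.14256936658057384
```

View pics/v2.png

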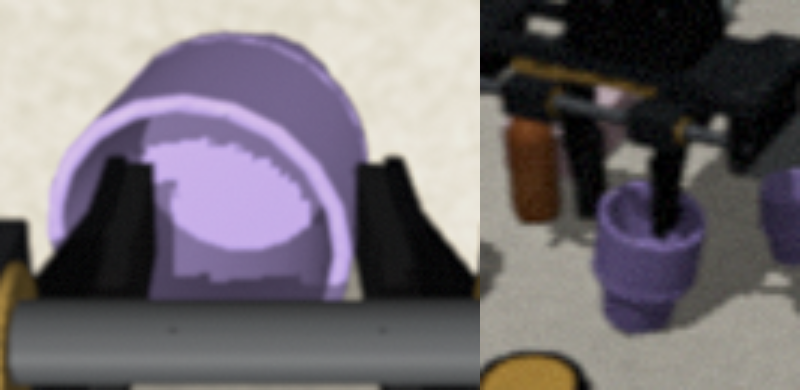

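The −x finger (crop 130,220) sits inside the lilac cup's bore, and the +x finger is outside. The cup has slipped through and is leaning slightly. I'll hold the opening, lift the fingers straight out, and look again.

Request:
carry_out:
  targets: "0 0 0 0 0 0 42;0 0 0 0 0 -0.01 42;0 0 0 0 0 -0.02 42;0 0 0 0 0 -0.03 42;0 0 0 0 0 -0.04 42;0 0 0 0 0 -0.06 42;0 0 0 0 0 -0.1 42;0 0 0 0 0 -0.14 100;0 0 0 0 0 -0.155 100;0 0 0 0 0 -0.155 100;0 0 0 0 0 -0.155 100"
  squeeze: 8

```text
time: 16.7
position: [0.6682, 0.0812, 0.1984]
tool_rot: [-2.345, -2.09, 0.002]
contact_force: [-0.2, -0.2, -0.2]
gripper_width: 0.0609
finger_force: 0.0
```

Run:
```python
from h import *
s,im,C=shot(); print(s["position"],s["gripper_width"]); sd=bot.get_image("side")
p=proj(C,[[.667,.077,.072]]).astype(int)[0]; print(p)
b=blob(im,*COL["lilac"],tuple(p),60); print("lilac",rim(C,b,.072,.03),cv2.boundingRect(b))
a=cv2.resize(im[100:280,240:440],(440,396)); b=cv2.resize(sd[165:255,260:340],(352,396))
cv2.imwrite("pics/v3.png",np.hstack([a,b]))
```

```text
[0.66770325 0.08100114 0.19736807] 0.0650086830405261
[324 183]
lilac (array([0.6705, 0.0796]), np.float64(1.54), np.float64(29.4)) (302, 151, 53, 60)
```

View pics/v3.png

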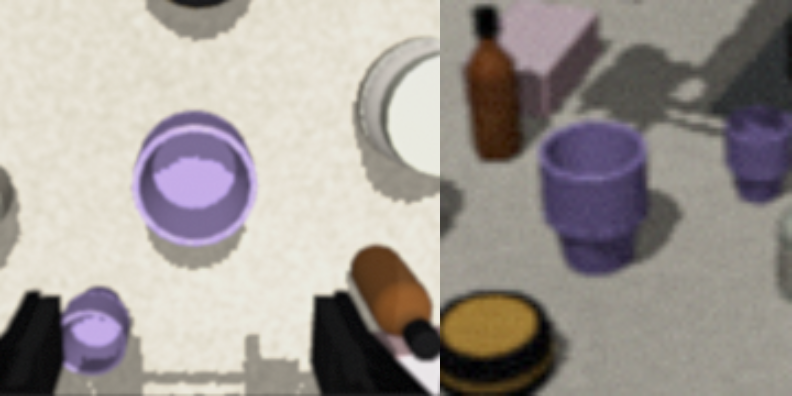

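The lilac cup still stands upright where it was, with its rim centre at wrist pixel (328.6,183.4), about (.671,.077). The hard, off-centre grip went through its thin wall, so I retry centred and gentler.

Request:
carry_out:
  targets: "0 0 0 -0.003 0.004 0.04 100;0 0 0 -0.003 0.004 0.08 100;0 0 0 -0.003 0.004 0.12 100;0 0 0 -0.003 0.004 0.145 100;0 0 0 -0.003 0.004 0.155 100;0 0 0 -0.003 0.004 0.155 100;0 0 0 -0.003 0.004 0.155 60;0 0 0 -0.003 0.004 0.155 60;0 0 0 -0.003 0.004 0.155 60;0 0 0 -0.003 0.004 0.155 60;0 0 0 -0.003 0.004 0.155 60;0 0 0 -0.003 0.004 0.155 60"
  squeeze: 8

```text
time: 18.05
position: [0.6727, 0.0783, 0.0451]
tool_rot: [2.345, 2.09, 0.002]
contact_force: [-1.2, 0.1, 4.7]
gripper_width: 0.0541
finger_force: 2.6
```

Request:
carry_out:
  targets: "0 0 0 0 0 0 60;0 0 0 0 0 -0.01 60;0 0 0 0 0 -0.02 60;0 0 0 0 0 -0.02 60"

```text
time: 18.45
position: [0.6736, 0.0783, 0.0662]
tool_rot: [2.344, 2.089, 0.004]
contact_force: [0.1, -0.3, 1.2]
gripper_width: 0.0522
finger_force: 0.0
```

Run:
```python
from h import *
im=bot.get_image("wrist"); sd=bot.get_image("side"); print(bot.state()["gripper_width"],bot.state()["finger_force"])
a=cv2.resize(im[160:310,230:410],(468,390)); b=cv2.resize(sd[150:250,260:340],(312,390))
cv2.imwrite("pics/v4.png",np.hstack([a,b]))
```

```text
0.052415873585888874 0.0
```

View pics/v4.png

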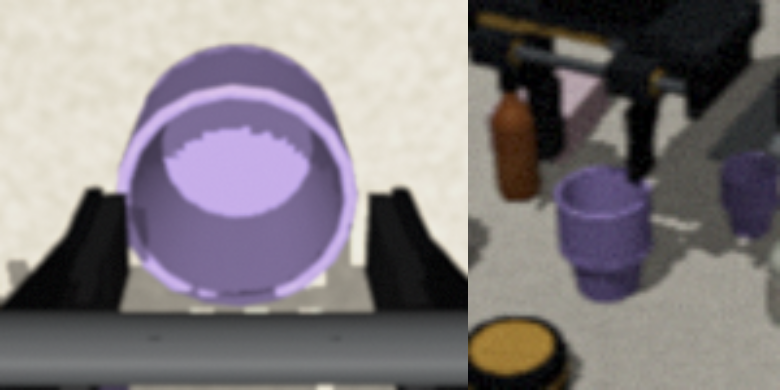

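Run:
```python
from h import *
s,im,C=shot(); print(s["position"],s["tool_rot"],s["gripper_width"])
print(ray(C,[(321.2,235)],.072), "rim l/r",ray(C,[(276.2,235),(366.5,235)],.072))
p=s["position"]; print(proj(C,[[p[0],p[1],.072],[p[0],p[1],p[2]]]))
b=blob(im,*COL["lilac"],(321,225),70); print(rim(C,b,.072,.03),rim(C,b,.07,.03),cv2.boundingRect(b))
T=cam("top"); S=cam("side"); print("side proj",proj(S,[[.671,.078,.072],[.671,.078,0]]))
```

```text
[0.67224075 0.07784411 0.06414219] [ 2.34542154e+00  2.08977649e+00 -2.70844766e-04] 0.05202625185417177
[[0.66992465 0.077984  ]] rim l/r [[0.64178849 0.08121622]
 [0.69824351 0.07470853]]
[[324.88311507 234.81656571]
 [324.87064054 229.70628544]]
(array([0.6699, 0.0789]), np.float64(1.13), np.float64(29.5)) (array([0.6698, 0.0775]), np.float64(1.01), np.float64(29.6)) (277, 178, 92, 100)
side proj [[293.47974641 199.36047365]
 [294.93408879 223.51312752]]
```

The cup is on the desk upright at (.670,.078), and the fingers slid off it without gripping. I'll grip lower, where the wall is thicker, turned 15° and closing more gently.

Request:
carry_out:
  targets: "0 0 0 0 0 -0.02 100;0 0 0 0 0 -0.04 100;0 0 0.13 0 -0.002 -0.04 100;0 0 0.262 0 -0.002 -0.04 100;0 0 0.262 0 -0.002 -0.04 100;0 0 0.262 0 -0.002 -0.015 100;0 0 0.262 0 -0.002 0.01 100;0 0 0.262 0 -0.002 0.022 100;0 0 0.262 0 -0.002 0.022 100;0 0 0.262 0 -0.002 0.022 80;0 0 0.262 0 -0.002 0.022 72;0 0 0.262 0 -0.002 0.022 70"
  squeeze: 8

```text
time: 19.85
position: [0.6712, 0.0785, 0.0436]
tool_rot: [2.597, 1.766, 0.003]
contact_force: [-0.7, 0.9, 0.7]
gripper_width: 0.0705
finger_force: 0.0
```

Request:
carry_out:
  targets: "0 0 0 0 0 0 68;0 0 0 0 0 0 67;0 0 0 0 0 0 66;0 0 0 0 0 0 65;0 0 0 0 0 0 65"

```text
time: 20.35
position: [0.6709, 0.0782, 0.0427]
tool_rot: [2.598, 1.765, 0.001]
contact_force: [0.8, -0.5, 2.5]
gripper_width: 0.0595
finger_force: 8.0
```

Request:
carry_out:
  targets: "0 0 0 0 0 0 65;0 0 0 0 0 0 65"

```text
time: 20.55
position: [0.6709, 0.0782, 0.0427]
tool_rot: [2.598, 1.765, 0.002]
contact_force: [1.7, -0.9, 3.4]
gripper_width: 0.0595
finger_force: 8.0
```

Request:
carry_out:
  targets: "0 0 0 0 0 -0.02 65;0 0 0 0 0 -0.04 65;0 0 0 0 0 -0.08 65;0 0 0 0 0 -0.13 65;0 0 0 0 0 -0.18 65;0 0 0 0 0 -0.195 65;0 0 0 0 0 -0.195 65"

```text
time: 21.25
position: [0.6711, 0.0791, 0.2395]
tool_rot: [2.597, 1.765, 0.005]
contact_force: [0.2, 0.5, -0.8]
gripper_width: 0.0597
finger_force: 8.0
```

Run:
```python
from h import *
s=bot.state();print(s["position"],s["gripper_width"],s["finger_force"]); go([.593,-.157,.235],68.4)
```

```text
[0.67112159 0.07909257 0.23953366] 0.05968543834208383 7.999611469094816
turn [ 0.003 -0.002  0.   ] shift [-0.2483  0.0142  0.0041] t 21.25
```

Request:
carry_out:
  targets: "0 0 0 -0.03 0 0 65;0 0 0 -0.07 0.004 0 65;0 0 0 -0.115 0.007 0 65;0 0 0 -0.16 0.009 0 65;0 0 0 -0.2 0.012 0 65;0 0 0 -0.23 0.013 0 65;0 0 0 -0.248 0.014 0.004 65;0 0 0 -0.248 0.014 0.03 65;0 0 0 -0.248 0.014 0.05 65;0 0 0 -0.248 0.014 0.05 65;0 0 0 -0.248 0.014 0.05 65"

```text
time: 22.35
position: [0.5907, -0.1573, 0.1853]
tool_rot: [-2.596, -1.764, 0.004]
contact_force: [0.7, 0.4, 0.2]
gripper_width: 0.0593
finger_force: 8.0
```

Run:
```python
from h import *
s=bot.state();print(s["position"],s["gripper_width"],s["finger_force"]); go([.5925,-.157,.138],68.4)
```

```text
[ 0.5907114  -0.15727196  0.18525162] 0.05933675586041882 7.999112142206286
turn [-0.004  0.     0.   ] shift [0.0009 0.0017 0.0472] t 22.35
```

Request:
carry_out:
  targets: "0 0 0 0.001 0.002 0.008 65;0 0 0 0.001 0.002 0.014 65;0 0 0 0.001 0.002 0.02 65;0 0 0 0.001 0.002 0.026 65;0 0 0 0.001 0.002 0.032 65;0 0 0 0.001 0.002 0.038 65;0 0 0 0.001 0.002 0.044 65;0 0 0 0.001 0.002 0.048 65;0 0 0 0.001 0.002 0.051 65;0 0 0 0.001 0.002 0.053 65;0 0 0 0.001 0.002 0.053 65"

```text
time: 23.45
position: [0.5943, -0.1572, 0.1347]
tool_rot: [2.598, 1.766, -0.0]
contact_force: [-1.5, 0.8, 0.5]
gripper_width: 0.0596
finger_force: 8.0
```

Request:
carry_out:
  targets: "0 0 0 0 0 0.001 65;0 0 0 0 0 0.002 65;0 0 0 0 0 0.003 65;0 0 0 0 0 0.003 65"

```text
time: 23.85
position: [0.5952, -0.1574, 0.1337]
tool_rot: [2.596, 1.764, 0.002]
contact_force: [-3.4, 1.4, 9.5]
gripper_width: 0.0597
finger_force: 8.0
```

Run:
```python
from h import *
go([.5925,-.157,.25],83.4); go([.558,.310,.25],83.4)
```

```text
turn [ 0.003  0.001 -0.262] shift [-0.0007 -0.0024 -0.1163] t 23.85
turn [ 0.003  0.001 -0.262] shift [ 0.4208 -0.2063 -0.117 ] t 23.85
```

Request:
carry_out:
  targets: "0 0 0 0 0 -0.002 100;0 0 0 0 0 -0.002 100;0 0 0 0 0 -0.002 100;0 0 0 0 0 -0.04 100;0 0 0 0 0 -0.09 100;0 0 -0.1 0.03 -0.01 -0.11 100;0 0 -0.262 0.421 -0.206 -0.08 100;0 0 -0.262 0.421 -0.206 -0.08 100;0 0 -0.262 0.421 -0.206 -0.08 100;0 0 -0.262 0.421 -0.206 -0.08 100;0 0 -0.262 0.421 -0.206 -0.08 100;0 0 -0.262 0.421 -0.206 -0.08 100"

```text
time: 25.05
position: [0.5693, 0.174, 0.2203]
tool_rot: [2.346, 2.089, -0.0]
contact_force: [1.0, 0.1, 0.9]
gripper_width: 0.0869
finger_force: 0.0
```

Run:
```python
from h import *
bot.get_image("side");s=bot.state();print(s["position"]); go([.558,.310,.20],83.4)
t=bot.get_image("top"); T=cam("top"); cv2.imwrite("pics/top3.png",t)
q=proj(T,[[.592,-.157,.164],[.558,.31,.032]]).astype(int); print(q)
b=blob(t,*COL["lilac"],tuple(q[0]),25); print("lilac in dock",rim(T,b,.164,.03))
b=blob(t,*COL["lid"],tuple(q[1]),25); print("lid",rim(T,b,.032,.03))
```

```text
[0.56552268 0.18610809 0.22019986]
turn [-0.002 -0.007  0.013] shift [ 0.1223 -0.0201  0.0211] t 25.1
[[404 208]
 [219 222]]
lilac in dock (array([ 0.5921, -0.1566]), np.float64(1.32), np.float64(29.5))
lid (array([0.5608, 0.3091]), np.float64(3.62), np.float64(27.8))
```

Request:
carry_out:
  targets: "0 0 0 0.119 -0.02 0.02 100;0 0 0 0.119 -0.02 0.02 100;0 0 0 0.119 -0.02 0.02 100;0 0 0 0.119 -0.02 0.02 100;0 0 0 0.119 -0.02 0.02 100;0 0 0 0.119 -0.02 0.02 100"

```text
time: 25.75
position: [0.5645, 0.2909, 0.2005]
tool_rot: [2.347, 2.086, -0.001]
contact_force: [0.1, -0.5, -0.6]
gripper_width: 0.0871
finger_force: 0.0
```

Run:
```python
from h import *
bot.get_image("side"); s,im,C=shot("w5"); print(s["position"],s["joint_positions"].round(2))
p=proj(C,[[.558,.31,.032]]).astype(int)[0]; print(p)
b=blob(im,*COL["lid"],tuple(p),60); print("lid",rim(C,b,.032,.03),cv2.boundingRect(b))
go([.558,.310,.043],83.4)
```

```text
[0.56458083 0.29085857 0.20074888] [ 0.18  0.43 -0.94  1.46  0.35  1.43 -0.88]
[316 154]
lid (array([0.5589, 0.3141]), np.float64(0.73), np.float64(29.6)) (292, 127, 51, 51)
turn [ 0.001  0.001 -0.003] shift [ 0.0181 -0.0088  0.1578] t 25.9
```

View pics/w5.png

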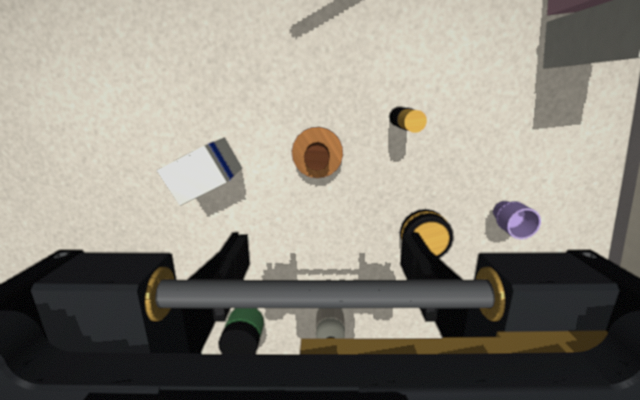

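The lid stands at (317,152), with its knob seen tilted toward the camera foot, as expected from the viewpoint. The carton at (200,170) and compact at (430,235) are undisturbed.

Request:
carry_out:
  targets: "0 0 0 0.02 -0.008 0.03 100;0 0 0 0.02 -0.008 0.075 100;0 0 0 0.02 -0.008 0.115 100;0 0 0 0.02 -0.008 0.145 100;0 0 0 0.02 -0.008 0.157 100;0 0 0 0.02 -0.008 0.157 70;0 0 0 0.02 -0.008 0.157 45;0 0 0 0.02 -0.008 0.157 29;0 0 0 0.02 -0.008 0.157 29;0 0 0 0.02 -0.008 0.157 29;0 0 0 0.02 -0.008 0.157 29;0 0 0 0.02 -0.008 0.157 29"
  squeeze: 12

```text
time: 27.1
position: [0.558, 0.3138, 0.0439]
tool_rot: [2.345, 2.09, 0.0]
contact_force: [-0.2, 0.2, -0.9]
gripper_width: 0.0391
finger_force: 0.0
```

Request:
carry_out:
  targets: "0 0 0 0 0 0 29;0 0 0 0 0 0 29;0 0 0 0 0 0 29"

```text
time: 27.4
position: [0.5578, 0.3137, 0.0436]
tool_rot: [2.345, 2.09, -0.0]
contact_force: [0.0, 0.7, -0.2]
gripper_width: 0.0258
finger_force: 0.0
```

Request:
carry_out:
  targets: "0 0 0 0 0 0 20;0 0 0 0 0 0 20"

```text
time: 27.6
position: [0.5579, 0.3137, 0.0436]
tool_rot: [-2.345, -2.09, 0.0]
contact_force: [-0.2, -0.0, -0.6]
gripper_width: 0.0195
finger_force: 0.0
```

Run:
```python
from h import *
s,im,C=shot(); print(s["gripper_width"],s["finger_force"]); sd=bot.get_image("side")
a=cv2.resize(im[120:320,220:430],(420,400)); q=proj(cam("side"),[[.558,.312,.03]]).astype(int)[0]; b=cv2.resize(sd[q[1]-50:q[1]+40,q[0]-40:q[0]+40],(356,400))
cv2.imwrite("pics/v5.png",np.hstack([a,b]))
```

```text
0.01870184836835629 0.0
```

View pics/v5.png

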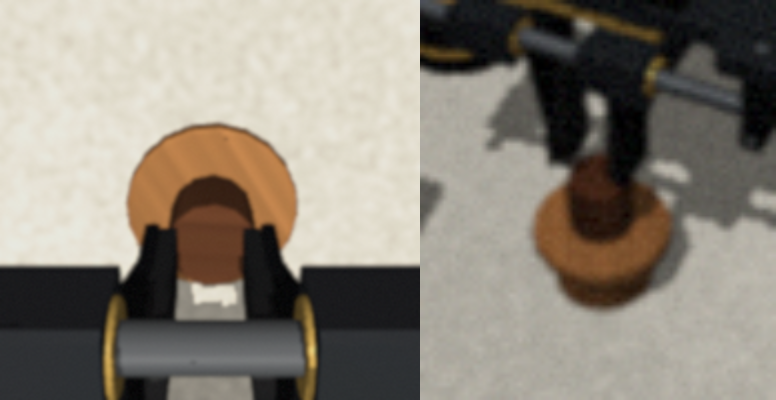

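Run:
```python
from h import *
s,im,C=shot(); p=s["position"]
print(p,"lid",ray(C,[(326,224)],.032), "flange front edge",ray(C,[(326,182)],.032))
print(proj(C,[[p[0],p[1],.06],[p[0],p[1],.032]]))
b=blob(im,*COL["lid"],(326,220),60); P=ray(C,b,.032);k=b[:,1]<235; print(circ(C,b[k],.032))
for n,near in (("side",proj(cam("side"),[[.558,.312,.03]]).astype(int)[0]),("top",(219,222))):
    t=bot.get_image(n); c=cam(n); b=blob(t,*COL["lid"],tuple(near),30); print(n,cv2.boundingRect(b),rim(c,b,.032,.03))
```

```text
[0.55787853 0.31373957 0.04362217] lid [[0.55856023 0.31276062]] flange front edge [[0.56194316 0.34253532]]
[[324.8960456  240.80660718]
 [324.85474367 222.79801994]]
(array([0.55880277, 0.31748508]), np.float64(0.025914431492328024))
side (289, 276, 31, 34) (array([0.5579, 0.3135]), np.float64(3.73), np.float64(31.0))
top (223, 215, 7, 12) (array([0.5705, 0.2642]), np.float64(4.7), np.float64(29.2))
```

The fingers closed over the top of the knob, so the tips must be higher than assumed. I'll open to 45 mm and lower gently onto the flange, at 32 mm, to find the true tip height.

Request:
carry_out:
  targets: "0 0 0 0 0 -0.003 54;0 0 0 0 0 -0.003 54;0 0 0 0 0 -0.003 54;0 0 0 0 0 -0.003 54;0 0 0 0 0 -0.003 54;0 0 0 0 0 -0.001 54;0 0 0 0 0 0.001 54;0 0 0 0 0 0.003 54;0 0 0 0 0 0.005 54;0 0 0 0 0 0.005 54"

```text
time: 28.95
position: [0.5576, 0.3136, 0.0381]
tool_rot: [-2.345, -2.09, 0.001]
contact_force: [1.0, -0.3, 0.3]
gripper_width: 0.0471
finger_force: 0.0
```

Run:
```python
from h import *
s,im,C=shot(); sd=bot.get_image("side"); print(s["position"],s["gripper_width"],s["contact_force"])
b=blob(im,*COL["lid"],(326,220),60); print(cv2.boundingRect(b))
```

```text
[0.55773827 0.31359677 0.03835266] 0.04687665618730737 [ 0.20690898  0.12982234 -0.08857906]
(283, 184, 86, 82)
```

Request:
carry_out:
  targets: "0 0 0 0 0 0.003 54;0 0 0 0 0 0.006 54;0 0 0 0 0 0.009 54;0 0 0 0 0 0.009 54"

```text
time: 29.5
position: [0.5575, 0.3134, 0.0289]
tool_rot: [-2.345, -2.09, 0.002]
contact_force: [0.1, -0.9, -0.2]
gripper_width: 0.0467
finger_force: 0.0
```

Request:
carry_out:
  targets: "0 0 0 0 0 0.003 54;0 0 0 0 0 0.006 54;0 0 0 0 0 0.006 54"

```text
time: 29.8
position: [0.5576, 0.3135, 0.023]
tool_rot: [-2.345, -2.09, 0.001]
contact_force: [-0.4, -0.4, -0.3]
gripper_width: 0.0472
finger_force: 0.0
```

Request:
carry_out:
  targets: "0 0 0 0 0 0.002 54;0 0 0 0 0 0.004 54;0 0 0 0 0 0.004 54"

```text
time: 30.1
position: [0.5577, 0.3136, 0.0193]
tool_rot: [-2.345, -2.09, 0.001]
contact_force: [-0.3, -0.3, -0.3]
gripper_width: 0.0473
finger_force: 0.0
```

Request:
carry_out:
  targets: "0 0 0 0 0 0 34;0 0 0 0 0 0 30;0 0 0 0 0 0 29;0 0 0 0 0 0 29;0 0 0 0 0 0 29;0 0 0 0 0 0 29"
  squeeze: 8

```text
time: 30.7
position: [0.5581, 0.3137, 0.0197]
tool_rot: [2.345, 2.09, 0.0]
contact_force: [0.9, -0.8, 0.5]
gripper_width: 0.0276
finger_force: 8.0
```

Gripped: 27.6 mm at 8 N. The true fingertips are therefore about 17–27 mm shorter than stated, and I'll account for that from here. I firm the grip, lift the lid and take it to the stack.

Request:
carry_out:
  targets: "0 0 0 0 0 0 28;0 0 0 0 0 0 28;0 0 0 0 0 -0.02 28;0 0 0 0 0 -0.06 28;0 0 0 0 0 -0.11 28;0 0 0 0 0 -0.16 28;0 0 0 0 0 -0.2 28;0 0 0 0 0 -0.215 28;0 0 0 0 0 -0.215 28;0 0 0 0 0 -0.215 28"
  squeeze: 15

```text
time: 31.7
position: [0.5573, 0.3131, 0.2326]
tool_rot: [-2.345, -2.09, 0.004]
contact_force: [0.4, 0.5, -0.7]
gripper_width: 0.0277
finger_force: 15.0
```

Run:
```python
from h import *
s=bot.state();print(s["position"],s["gripper_width"],s["finger_force"]); go([.5925,-.157,.235],83.4)
```

```text
[0.55726262 0.3130529  0.23259474] 0.027687467284244156 14.995659291744232
turn [-0.002  0.002  0.   ] shift [-0.4629  0.0889 -0.0017] t 31.7
```

Request:
carry_out:
  targets: "0 0 0 -0.03 0.006 0 28;0 0 0 -0.07 0.013 0 28;0 0 0 -0.12 0.023 0 28;0 0 0 -0.17 0.033 0 28;0 0 0 -0.22 0.042 0 28;0 0 0 -0.27 0.052 0 28;0 0 0 -0.32 0.061 0 28;0 0 0 -0.37 0.071 0 28;0 0 0 -0.41 0.079 0 28;0 0 0 -0.44 0.085 0 28;0 0 0 -0.463 0.089 0 28;0 0 0 -0.463 0.089 0 28"

```text
time: 32.9
position: [0.591, -0.1622, 0.2307]
tool_rot: [-2.351, -2.078, 0.007]
contact_force: [0.6, -0.2, -1.7]
gripper_width: 0.0273
finger_force: 15.0
```

Request:
carry_out:
  targets: "0 0 0 0 0 0.015 28;0 0 0 0 0 0.03 28;0 0 0 0 0 0.03 28;0 0 0 0 0 0.03 28"

```text
time: 33.3
position: [0.5926, -0.155, 0.2036]
tool_rot: [-2.342, -2.092, 0.002]
contact_force: [0.8, -0.2, -0.2]
gripper_width: 0.0274
finger_force: 15.0
```

Run:
```python
from h import *
s=bot.state();print(s["position"],s["gripper_width"],s["finger_force"]); go([.5925,-.157,.16],83.4)
```

```text
[ 0.59261396 -0.15499516  0.20358235] 0.02739455712546217 14.99616488814354
turn [-0.002 -0.     0.002] shift [-0.002   0.0002  0.0436] t 33.3
```

Request:
carry_out:
  targets: "0 0 0 -0.002 0 0.007 28;0 0 0 -0.002 0 0.014 28;0 0 0 -0.002 0 0.02 28;0 0 0 -0.002 0 0.026 28;0 0 0 -0.002 0 0.032 28;0 0 0 -0.002 0 0.037 28;0 0 0 -0.002 0 0.041 28;0 0 0 -0.002 0 0.044 28;0 0 0 -0.002 0 0.046 28;0 0 0 -0.002 0 0.046 28"

```text
time: 34.3
position: [0.5931, -0.1584, 0.1595]
tool_rot: [2.345, 2.09, -0.0]
contact_force: [-0.9, 0.2, 3.9]
gripper_width: 0.0273
finger_force: 15.0
```

Request:
carry_out:
  targets: "0 0 0 0 0 0.001 28;0 0 0 0 0 0.002 28;0 0 0 0 0 0.003 28;0 0 0 0 0 0.003 28"

```text
time: 34.7
position: [0.5944, -0.1586, 0.1593]
tool_rot: [2.342, 2.087, 0.002]
contact_force: [-3.0, 0.9, 14.9]
gripper_width: 0.0277
finger_force: 15.1
```

Run:
```python
from h import *
go([.686,.187,.24],83.4)
```

```text
turn [0.004 0.002 0.   ] shift [ 0.3537  0.0516 -0.0811] t 34.7
```

Request:
carry_out:
  targets: "0 0 0 0 0 -0.002 70;0 0 0 0 0 -0.002 100;0 0 0 0 0 -0.002 100;0 0 0 0 0 -0.02 100;0 0 0 0 0 -0.06 100;0 0 0 0.02 0 -0.08 100;0 0 0 0.06 0.009 -0.08 100;0 0 0 0.11 0.016 -0.08 100;0 0 0 0.16 0.023 -0.08 100;0 0 0 0.21 0.03 -0.08 100;0 0 0 0.26 0.038 -0.07 100;0 0 0 0.3 0.044 -0.06 100"

```text
time: 35.9
position: [0.6714, 0.1374, 0.2151]
tool_rot: [-2.344, -2.091, -0.001]
contact_force: [-0.4, -0.8, -1.0]
gripper_width: 0.087
finger_force: 0.0
```

Request:
carry_out:
  targets: "0 0 0 0.035 0.006 0.01 100;0 0 0 0.054 0.008 0.03 100;0 0 0 0.054 0.008 0.03 100;0 0 0 0.054 0.008 0.03 100"

```text
time: 36.3
position: [0.6848, 0.1869, 0.1845]
tool_rot: [-2.344, -2.09, 0.003]
contact_force: [0.2, -1.5, 0.2]
gripper_width: 0.0869
finger_force: 0.0
```

Run:
```python
from h import *
s,im,C=shot("w6"); t=bot.get_image("top"); cv2.imwrite("pics/top4.png",t); print(s["position"],s["gripper_width"])
p=proj(C,[[.686,.187,.03]]).astype(int)[0]; print(p)
for lo,hi,z,r in (((18,110,60),(34,255,255),.03,.026),((0,0,0),(179,255,70),.03,.032)):
    b=blob(im,lo,hi,tuple(p),55); print(cv2.boundingRect(b),rim(C,b,z,r),circ(C,b,z))
sd=bot.get_image("side"); q=proj(cam("side"),[[.5925,-.157,.11]]).astype(int)[0]; print(q)
a=cv2.resize(im[80:280,225:425],(380,380)); b=cv2.resize(sd[q[1]-60:q[1]+40,q[0]-50:q[0]+50],(380,380))
cv2.imwrite("pics/v6.png",np.hstack([a,b]))
```

```text
[0.68557261 0.18592425 0.18561375] 0.08671048373649194
[325 172]
(302, 151, 45, 44) (array([0.685 , 0.1875]), np.float64(0.49), np.float64(25.8)) (array([0.68485145, 0.18612016]), np.float64(0.02491460169695798))
(298, 143, 54, 56) (array([0.6853, 0.1893]), np.float64(0.96), np.float64(31.4)) (array([0.6851113 , 0.18762466]), np.float64(0.030352113855276457))
[351 148]
```

View pics/v6.png

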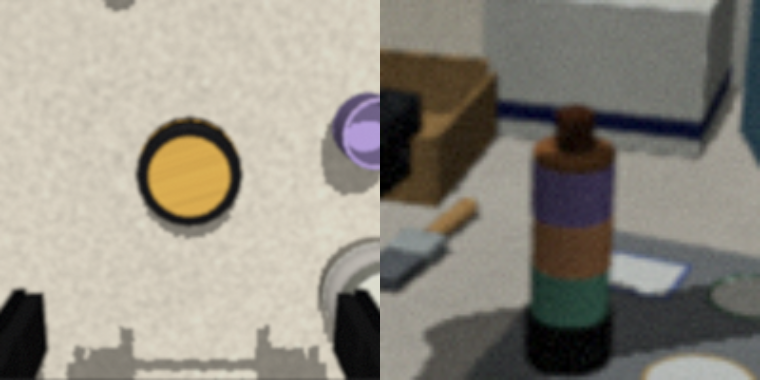

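The side crop shows a clean stack: dock, mint, peach, lilac and lid, all closed up. The compact is at (.685,.187). I turn to yaw 160° so the gripper body will clear the stack when placing, and go down in stages.

Request:
carry_out:
  targets: "0 0 -0.15 0.001 -0.001 0.02 100;0 0 -0.3 0.001 -0.001 0.04 100;0 0 -0.45 0.001 -0.001 0.06 100;0 0 -0.6 0.001 -0.001 0.08 100;0 0 -0.75 0.001 -0.001 0.1 100;0 0 -0.9 0.001 -0.001 0.12 100;0 0 -1.05 0.001 -0.001 0.13 100;0 0 -1.2 0.001 -0.001 0.14 100;0 0 -1.34 0.001 -0.001 0.15 100;0 0 -1.34 0.001 -0.001 0.16 100;0 0 -1.34 0.001 -0.001 0.17 100;0 0 -1.34 0.001 -0.001 0.175 100"

```text
time: 37.7
position: [0.6842, 0.1874, 0.0098]
tool_rot: [-0.545, -3.094, 0.002]
contact_force: [0.4, -0.5, 0.0]
gripper_width: 0.0871
finger_force: 0.0
```

Request:
carry_out:
  targets: "0 0 0 0 0 0.004 100;0 0 0 0 0 0.008 100;0 0 0 0 0 0.012 100;0 0 0 0 0 0.014 100;0 0 0 0 0 0.014 100"

```text
time: 38.2
position: [0.6842, 0.1884, -0.0036]
tool_rot: [-0.541, -3.094, 0.0]
contact_force: [0.2, -0.0, -0.9]
gripper_width: 0.0873
finger_force: 0.0
```

Run:
```python
from h import *
s,im,C=shot(); print(s["position"],s["contact_force"],s["joint_positions"].round(2))
p=proj(C,[[.685,.187,.03]]).astype(int)[0]; b=blob(im,(18,110,60),(34,255,255),tuple(p),90); print(p,cv2.boundingRect(b),circ(C,b,.03))
go([.685,.187,0],160)
```

```text
[ 0.6843304   0.18846008 -0.00337947] [0.16219067 0.08753692 0.38335574] [ 0.34  0.83 -1.    1.46  0.72  1.24  0.49]
[323 257] (278, 216, 89, 65) (array([0.68230135, 0.18718818]), np.float64(0.022611062970548306))
turn [0.    0.    0.003] shift [-0.001  -0.0012 -0.0032] t 38.3
```

Request:
carry_out:
  targets: "0 0 0 0 0 0.003 100;0 0 0 0 0 0.006 100;0 0 0 0 0 0.006 90;0 0 0 0 0 0.006 80;0 0 0 0 0 0.006 75;0 0 0 0 0 0.006 72;0 0 0 0 0 0.006 70;0 0 0 0 0 0.006 70;0 0 0 0 0 0.006 70;0 0 0 0 0 0.006 70"
  squeeze: 12

```text
time: 39.3
position: [0.6844, 0.1882, -0.0093]
tool_rot: [0.541, 3.095, -0.001]
contact_force: [-0.5, -0.8, 1.2]
gripper_width: 0.0636
finger_force: 12.0
```

Request:
carry_out:
  targets: "0 0 0 0 0 -0.01 70;0 0 0 0 0 -0.04 70;0 0 0 0 0 -0.08 70;0 0 0 0 0 -0.12 70;0 0 0 0 0 -0.16 70;0 0 0 0 0 -0.2 70;0 0 0 0 0 -0.23 70;0 0 0 0 0 -0.24 70;0 0 0 0 0 -0.24 70"
  squeeze: 15

```text
time: 40.2
position: [0.6847, 0.1893, 0.2322]
tool_rot: [0.539, 3.093, 0.002]
contact_force: [-0.0, 0.4, -1.4]
gripper_width: 0.0632
finger_force: 15.0
```

Run:
```python
from h import *
s=bot.state();print(s["position"],s["gripper_width"],s["finger_force"]); go([.488,-.1455,.23],160)
T=cam("top"); t=cv2.imread("pics/top4.png")
for n,c,lo,hi,k in (("brass",(388,252),(15,45,60),(32,255,255),20),("green",(443,259),(45,40,20),(95,255,160),17),("blue",(447,221),(108,80,40),(128,255,255),22)):
    b=blob(t,lo,hi,c,k); P=ray(T,b,.004); print(n,circ(T,b,.004),cv2.minAreaRect((P*1000).astype(np.float32)))
```

```text
[0.68471533 0.18925186 0.23221775] 0.0632226197606327 14.9996817111969
turn [0.002 0.002 0.004] shift [ 0.0718 -0.3816  0.0014] t 40.2
brass (array([ 0.4883193 , -0.14441055]), np.float64(0.04285676894277139)) ((488.188720703125, -144.8614501953125), (85.32566833496094, 86.78634643554688), 45.51822280883789)
green (array([ 0.4712626 , -0.29356715]), np.float64(0.03668528630920677)) ((471.3656921386719, -294.1265869140625), (75.02368927001953, 75.3447494506836), 45.23331832885742)
blue (array([ 0.57558994, -0.30540016]), np.float64(0.04211137977321912)) ((575.7056274414062, -305.4621276855469), (66.97727966308594, 84.3736343383789), 83.647216796875)
```

Request:
carry_out:
  targets: "0 0 0 0.006 -0.03 0 70;0 0 0 0.013 -0.07 0 70;0 0 0 0.022 -0.115 0 70;0 0 0 0.03 -0.16 0 70;0 0 0 0.039 -0.205 0 70;0 0 0 0.047 -0.25 0 70;0 0 0 0.056 -0.295 0 70;0 0 0 0.063 -0.335 0 70;0 0 0 0.069 -0.365 0 70;0 0 0 0.072 -0.381 0.01 70;0 0 0 0.072 -0.381 0.04 70;0 0 0 0.072 -0.381 0.08 70"

```text
time: 41.4
position: [0.4868, -0.1478, 0.1492]
tool_rot: [0.547, 3.093, -0.002]
contact_force: [0.4, -1.1, -0.6]
gripper_width: 0.0631
finger_force: 15.0
```

Request:
carry_out:
  targets: "0 0 0 0 0 0.04 70;0 0 0 0 0 0.08 70;0 0 0 0 0 0.11 70;0 0 0 0 0 0.12 70;0 0 0 0 0 0.12 70;0 0 0 0 0 0.12 70"

```text
time: 42.0
position: [0.4881, -0.1456, 0.0314]
tool_rot: [0.54, 3.094, 0.0]
contact_force: [-0.2, -0.3, -1.1]
gripper_width: 0.0634
finger_force: 15.0
```

Run:
```python
from h import *
s=bot.state();print(s["position"],s["gripper_width"],s["joint_positions"].round(2)); go([.488,-.1455,-.004],160)
```

```text
[ 0.48807153 -0.14557492  0.03139883] 0.06340414876671059 [ 1.25  0.4  -1.16  1.95  0.42  1.06  1.13]
turn [0.    0.001 0.003] shift [0.0001 0.     0.0354] t 42.0
```

Request:
carry_out:
  targets: "0 0 0 0 0 0.012 70;0 0 0 0 0 0.022 70;0 0 0 0 0 0.03 70;0 0 0 0 0 0.034 70;0 0 0 0 0 0.037 70;0 0 0 0 0 0.037 70;0 0 0 0 0 0.037 80;0 0 0 0 0 0.037 100;0 0 0 0 0 0.036 100;0 0 0 0 0 0.036 100;0 0 0 0 0 0.01 100"

```text
time: 43.1
position: [0.4849, -0.1451, 0.0186]
tool_rot: [-0.539, -3.09, -0.003]
contact_force: [-0.2, 0.3, -0.0]
gripper_width: 0.0857
finger_force: 0.0
```

Request:
carry_out:
  targets: "0 0 0 0 0 -0.04 100;0 0 0 0 0 -0.09 100;0 0 0 0 0 -0.14 100;0 0 0 0 0 -0.17 100;0 0 0 0 0 -0.17 100"

```text
time: 43.6
position: [0.4905, -0.1462, 0.195]
tool_rot: [0.54, 3.087, -0.005]
contact_force: [-0.3, -0.7, 0.1]
gripper_width: 0.0871
finger_force: 0.0
```

Run:
```python
from h import *
s,im,C=shot("w7"); print(s["position"],s["gripper_width"])
p=proj(C,[[.488,-.145,.034]]).astype(int)[0]; b=blob(im,(18,110,60),(34,255,255),tuple(p),90); print(p,cv2.boundingRect(b),circ(C,b,.034),rim(C,b,.034,.026))
t=bot.get_image("top");T=cam("top"); cv2.imwrite("pics/top5.png",t)
b=blob(t,(0,0,0),(179,255,70),(308,276),25); print("jar",cv2.boundingRect(b),rim(T,b,.054,.027))
b=blob(t,(0,0,120),(179,22,255),(214,272),22); print("carton",cv2.boundingRect(b))
go([.43,.072,.2],160);go([.43,.072,.2],100)
```

```text
[ 0.48886037 -0.14629069  0.19253637] 0.08708532255485214
[326 171] (291, 131, 70, 68) (array([ 0.48164425, -0.14317214]), np.float64(0.038584618783466404)) (array([ 0.495 , -0.1478]), np.float64(3.41), np.float64(28.7))
jar (311, 264, 20, 20) (array([0.4301, 0.0401]), np.float64(0.97), np.float64(26.6))
carton (196, 250, 40, 40)
turn [-0.001 -0.001  0.003] shift [ 0.1274  0.1856 -0.0102] t 43.75
turn [-1.00e-03 -1.00e-03  1.05e+00] shift [ 0.1274  0.1856 -0.0102] t 43.75
```

Run:
```python
from h import *
im=cv2.imread("pics/w7.png"); s=bot.state(); C=cam("wrist",s)
b=blob(im,(0,0,0),(179,255,70),(326,171),36); print("compact",cv2.boundingRect(b),rim(C,b,.034,.032),circ(C,b,.034))
h=cv2.cvtColor(im,cv2.COLOR_BGR2HSV); m=cv2.inRange(h,(18,130,60),(34,255,255)); 
m[:, :]=m; cc=cv2.connectedComponentsWithStats(m)
for st,ce in zip(cc[2][1:],cc[3][1:]):
    if st[4]>60: print(st,ce.round(1), ray(C,[ce],.034).round(4),ray(C,[ce],.004).round(4))
```

```text
compact (299, 143, 53, 54) (array([ 0.4804, -0.144 ]), np.float64(0.95), np.float64(31.4)) (array([ 0.48281962, -0.14500429]), np.float64(0.029767545621676297))
[ 303  150   45   44 1524] [324.9 171.5] [[ 0.4843 -0.1453]] [[ 0.4909 -0.1477]]
[304 190  36   9  73] [322.2 195.2] [[ 0.5095 -0.1577]] [[ 0.5184 -0.1613]]
[144 267  29  54 726] [155.3 293.3] [[ 0.5615 -0.4056]] [[ 0.5749 -0.4307]]
[477 267  29  54 720] [493.7 293.9] [[0.7096 0.0046]] [[0.7359 0.0153]]
[ 301  331  307   23 5160] [462.1 343.9] [[ 0.7746 -0.0506]] [[ 0.8066 -0.0447]]
```

Request:
carry_out:
  targets: "0 0 0.15 0.03 0.03 -0.01 100;0 0 0.3 0.05 0.07 -0.01 100;0 0 0.45 0.08 0.11 -0.01 100;0 0 0.6 0.11 0.13 -0.01 100;0 0 0.75 0.13 0.15 -0.01 100;0 0 0.9 0.13 0.15 -0.01 100;0 0 1.05 0.13 0.15 -0.01 100;0 0 1.05 0.13 0.15 -0.01 100;0 0 1.05 0.13 0.15 -0.01 100"

```text
time: 44.65
position: [0.4148, 0.0398, 0.1992]
tool_rot: [-2.016, -2.405, 0.001]
contact_force: [0.9, -0.6, -1.0]
gripper_width: 0.0868
finger_force: 0.0
```

Run:
```python
from h import *
bot.get_image("side"); s,im,C=shot("w8"); print(s["position"],s["joint_positions"].round(2))
p=proj(C,[[.43,.04,.054]]).astype(int)[0]; b=blob(im,(0,0,0),(179,255,62),tuple(p),45); print(p,cv2.boundingRect(b),rim(C,b,.054,.027))
go([.43,.04,.1],100)
```

```text
[0.41522272 0.03949029 0.19965818] [ 1.05 -0.3  -1.    1.95 -0.26  1.37  0.3 ]
[338 177] (312, 151, 46, 49) (array([0.4252, 0.0415]), np.float64(0.92), np.float64(26.4))
turn [-0.001 -0.001  0.002] shift [-0.0021  0.0146  0.0999] t 44.8
```

Request:
carry_out:
  targets: "0 0 0.15 -0.001 0.013 0.02 100;0 0 0.3 -0.001 0.013 0.04 100;0 0 0.45 -0.001 0.013 0.06 100;0 0 0.6 -0.001 0.013 0.08 100;0 0 0.75 -0.001 0.013 0.09 100;0 0 0.785 -0.001 0.013 0.1 100;0 0 0.785 -0.001 0.013 0.1 100;0 0 0.785 -0.001 0.013 0.1 100"

```text
time: 45.6
position: [0.4289, 0.0407, 0.1007]
tool_rot: [-2.784, -1.453, 0.0]
contact_force: [0.2, 0.5, 0.4]
gripper_width: 0.087
finger_force: 0.0
```

Run:
```python
from h import *
bot.get_image("side"); s,im,C=shot("w8"); print(s["position"],s["joint_positions"].round(2))
p=proj(C,[[.428,.041,.054]]).astype(int)[0]; b=blob(im,(0,0,0),(179,255,62),tuple(p),60); print(p,cv2.boundingRect(b),rim(C,b,.054,.027))
go([.428,.041,.006],55)
```

```text
[0.42935725 0.04073386 0.10110443] [ 1.32 -0.18 -1.35  2.05 -0.2   1.14 -0.55]
[322 206] (292, 172, 64, 66) (array([0.4286, 0.041 ]), np.float64(0.71), np.float64(26.6))
turn [ 0.001 -0.     0.002] shift [-0.0006 -0.0014  0.0951] t 45.75
```

Request:
carry_out:
  targets: "0 0 0 -0.001 -0.001 0.03 100;0 0 0 -0.001 -0.001 0.06 100;0 0 0 -0.001 -0.001 0.08 100;0 0 0 -0.001 -0.001 0.09 100;0 0 0 -0.001 -0.001 0.095 100;0 0 0 -0.001 -0.001 0.095 85;0 0 0 -0.001 -0.001 0.095 70;0 0 0 -0.001 -0.001 0.095 63;0 0 0 -0.001 -0.001 0.095 60;0 0 0 -0.001 -0.001 0.095 58;0 0 0 -0.001 -0.001 0.095 58;0 0 0 -0.001 -0.001 0.095 58"
  squeeze: 12

```text
time: 46.95
position: [0.4278, 0.0402, 0.006]
tool_rot: [2.785, 1.451, -0.0]
contact_force: [-0.7, -0.8, 4.3]
gripper_width: 0.0541
finger_force: 12.0
```

Run:
```python
from h import *
s=bot.state();print(s["position"],s["gripper_width"],s["finger_force"],s["joint_positions"].round(2),s["contact_force"])
```

```text
[0.42781701 0.04024839 0.0059514 ] 0.05406155962814017 11.99971874943003 [ 1.06  0.24 -1.28  2.15  0.28  0.94 -0.99] [-0.72808509 -0.78374768  4.33503005]
```

Request:
carry_out:
  targets: "0 0 0 0 0 -0.01 58;0 0 0 0 0 -0.04 58;0 0 0 0 0 -0.08 58;0 0 0 0 0 -0.12 58;0 0 0 0 0 -0.16 58;0 0 0 0 0 -0.19 58;0 0 0 0 0 -0.2 58;0 0 0 0 0 -0.2 58"
  squeeze: 15

```text
time: 47.75
position: [0.4282, 0.0409, 0.2061]
tool_rot: [2.784, 1.452, 0.002]
contact_force: [0.4, 0.4, -0.4]
gripper_width: 0.0535
finger_force: 15.1
```

Run:
```python
from h import *
s=bot.state();print(s["position"],s["gripper_width"],s["joint_positions"].round(2)); go([.4713,-.2936,.2],55)
t=bot.get_image("top");T=cam("top"); cv2.imwrite("pics/top6.png",t)
b=blob(t,(0,0,0),(179,255,62),(388,250),22); print("compact top",cv2.boundingRect(b),rim(T,b,.034,.032),circ(T,b,.034))
```

```text
[0.42817904 0.0408747  0.20605893] 0.05348999008222337 [ 1.09 -0.27 -1.05  1.91 -0.24  1.37 -0.5 ]
turn [ 0.002 -0.001  0.002] shift [-0.2496  0.2267  0.0063] t 47.75
compact top (378, 240, 24, 24) (array([ 0.4878, -0.1426]), np.float64(0.98), np.float64(31.5)) (array([ 0.48785448, -0.14431073]), np.float64(0.030436744384610626))
```

Top view: compact (.4878,−.1435), spot (.4883,−.1448), so it is centred. Now the jar.

Request:
carry_out:
  targets: "0 0 0 -0.02 0.018 0 58;0 0 0 -0.05 0.045 0 58;0 0 0 -0.083 0.075 0 58;0 0 0 -0.116 0.105 0 58;0 0 0 -0.149 0.135 0 58;0 0 0 -0.182 0.165 0 58;0 0 0 -0.212 0.193 0 58;0 0 0 -0.235 0.213 0 58;0 0 0 -0.25 0.227 0.02 58;0 0 0 -0.25 0.227 0.06 58;0 0 0 -0.25 0.227 0.1 58;0 0 0 -0.25 0.227 0.14 58"

```text
time: 49.0
position: [0.4691, -0.2927, 0.0617]
tool_rot: [-2.782, -1.451, 0.0]
contact_force: [0.1, -0.8, -1.7]
gripper_width: 0.0534
finger_force: 15.1
```

Request:
carry_out:
  targets: "0 0 0 0 0 0.02 58;0 0 0 0 0 0.025 58;0 0 0 0 0 0.025 58;0 0 0 0 0 0.025 58"

```text
time: 49.4
position: [0.4712, -0.2943, 0.0413]
tool_rot: [2.785, 1.452, 0.002]
contact_force: [0.1, 0.1, -0.4]
gripper_width: 0.0539
finger_force: 15.1
```

Run:
```python
from h import *
s=bot.state();print(s["position"],s["gripper_width"],s["joint_positions"].round(2)); go([.4713,-.2936,.010],55)
```

```text
[ 0.47115108 -0.29428004  0.04129715] 0.053877017990855126 [ 1.2   0.36 -0.81  1.84  0.29  1.06 -0.32]
turn [ 0.001 -0.001  0.001] shift [ 0.0006 -0.0003  0.0313] t 49.4
```

Request:
carry_out:
  targets: "0 0 0 0 0 0.012 58;0 0 0 0 0 0.021 58;0 0 0 0 0 0.027 58;0 0 0 0 0 0.03 58;0 0 0 0 0 0.032 58;0 0 0 0 0 0.032 58;0 0 0 0 0 0.032 75;0 0 0 0 0 0.032 100;0 0 0 0 0 0.031 100;0 0 0 0 0 0.031 100;0 0 0 0 0 0 100;0 0 0 0 0 -0.05 100"

```text
time: 50.6
position: [0.4679, -0.293, 0.0885]
tool_rot: [-2.78, -1.449, 0.004]
contact_force: [0.9, -1.6, -0.1]
gripper_width: 0.0857
finger_force: 0.0
```

Request:
carry_out:
  targets: "0 0 0 0 0 -0.05 100;0 0 0 0 0 -0.1 100;0 0 0 0 0 -0.13 100;0 0 0 0 0 -0.13 100"

```text
time: 51.0
position: [0.4733, -0.2956, 0.2258]
tool_rot: [2.779, 1.448, 0.005]
contact_force: [0.5, -0.5, 0.2]
gripper_width: 0.0869
finger_force: 0.0
```

Run:
```python
from h import *
s,im,C=shot("w9"); print(s["position"],s["gripper_width"])
p=proj(C,[[.4713,-.2936,.058]]).astype(int)[0]; b=blob(im,(0,0,0),(179,255,62),tuple(p),55); print("jar",cv2.boundingRect(b),rim(C,b,.058,.027))
t=bot.get_image("top");T=cam("top"); cv2.imwrite("pics/top7.png",t)
h=cv2.cvtColor(t,cv2.COLOR_BGR2HSV)[240:300,180:260]; m=cv2.inRange(h,(0,0,138),(179,16,255)); print(m.sum()//255)
cc=cv2.connectedComponentsWithStats(m); print([x for x in cc[2][1:] if x[4]>30])
m2=cv2.inRange(h,(105,60,20),(130,255,255)); print("blue",cv2.boundingRect(m2))
cv2.imwrite("pics/ct.png",cv2.resize(np.hstack([t[240:300,180:260],t[200:260,370:450]]),None,fx=5,fy=5,interpolation=cv2.INTER_CUBIC))
go([.429,.308,.22],55)
```

```text
[ 0.47178753 -0.29505418  0.22294432] 0.08689878862186647
jar (300, 148, 46, 47) (array([ 0.4708, -0.2941]), np.float64(0.67), np.float64(26.7))
528
[array([ 23,  19,  23,  29, 412], dtype=int32)]
blue (40, 20, 8, 21)
turn [-0.001  0.     0.001] shift [ 0.4702 -0.3785  0.    ] t 51.15
```

Request:
carry_out:
  targets: "0 0 -0.06 0.03 -0.02 0 100;0 0 -0.13 0.47 -0.378 0 100;0 0 -0.2 0.47 -0.378 0 100;0 0 -0.3 0.47 -0.378 0 100;0 0 -0.4 0.47 -0.378 0 100;0 0 -0.5 0.47 -0.378 0 100;0 0 -0.6 0.47 -0.378 0 100;0 0 -0.7 0.47 -0.378 0 100;0 0 -0.785 0.47 -0.378 0 100;0 0 -0.785 0.47 -0.378 0 100;0 0 -0.785 0.47 -0.378 0 100;0 0 -0.785 0.47 -0.378 0 100"

```text
time: 52.35
position: [0.4324, 0.2757, 0.22]
tool_rot: [2.023, 2.402, -0.003]
contact_force: [-0.9, -0.6, 1.3]
gripper_width: 0.0869
finger_force: 0.0
```

Run:
```python
from h import *
bot.get_image("side"); s=bot.state(); print(s["position"]); go([.429,.29,.21],100)
```

```text
[0.42589247 0.28981436 0.2182087 ]
turn [-0.008 -0.014  0.015] shift [-0.0005  0.0031  0.0082] t 52.4
```

Request:
carry_out:
  targets: "0 0 0 0 0 0 100;0 0 0 0 0 0 100;0 0 0 0 0 0 100"

```text
time: 52.7
position: [0.4325, 0.2743, 0.2206]
tool_rot: [2.021, 2.404, -0.003]
contact_force: [-0.3, -0.2, -0.3]
gripper_width: 0.0871
finger_force: 0.0
```

Run:
```python
from h import *
s,im,C=shot("w10"); print(s["position"])
p=proj(C,[[.429,.308,.07]]).astype(int)[0]; print(p)
h=cv2.cvtColor(im,cv2.COLOR_BGR2HSV); x,y=p
print("V profile",h[y,x-50:x+50:5,2],"S",h[y,x-50:x+50:5,1])
for v in (195,205,215,225):
    m=cv2.inRange(h,(0,0,v),(179,14,255)); w=np.zeros_like(m); w[max(0,y-60):y+60,x-60:x+60]=255
    m=cv2.morphologyEx(m&w,cv2.MORPH_OPEN,np.ones((5,5)))
    cs=cv2.findContours(m,cv2.RETR_EXTERNAL,cv2.CHAIN_APPROX_NONE)[0]
    if cs:
        c=max(cs,key=cv2.contourArea).reshape(-1,2); P=ray(C,c,.07); print(v,cv2.contourArea(c),cv2.boundingRect(c),cv2.minAreaRect((P*1000).astype(np.float32)))
cv2.imwrite("pics/v7.png",cv2.resize(im[y-70:y+80,x-90:x+90],None,fx=3.5,fy=3.5,interpolation=cv2.INTER_CUBIC))
```

```text
[0.43290747 0.27398864 0.22092959]
[326 142]
V profile [211 208 212 209 170 213 214 215 214 213 214 213 215 212 213 205 211 213
 212 211] S [27 27 26 27 14  6  8  7 10 10  7  5  8  5  5  6 25 26 24 25]
195 1987.0 (294, 117, 60, 44) ((425.4906921386719, 310.291259765625), (59.04582977294922, 42.74567413330078), 19.079923629760742)
205 1895.0 (295, 118, 58, 43) ((425.39764404296875, 310.36407470703125), (57.32716369628906, 41.193145751953125), 19.07697105407715)
```

View pics/v7.png

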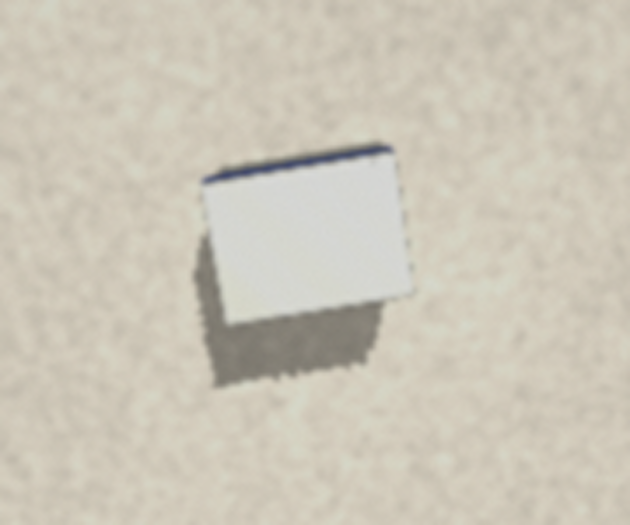

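The carton's top face measures 59 × 43 mm, centred at (.4255,.3103), with its long side at 19.1°. I grip across the 60 mm side at yaw 109.

Run:
```python
from h import *
go([.4255,.3103,.022],109.1)
```

```text
turn [ 0.001  0.003 -0.162] shift [ 0.0375 -0.0014  0.1991] t 52.8
```

Request:
carry_out:
  targets: "0 0 -0.08 0.02 -0.001 0 100;0 0 -0.162 0.0375 -0.001 0.02 100;0 0 -0.162 0.0375 -0.001 0.06 100;0 0 -0.162 0.0375 -0.001 0.1 100;0 0 -0.162 0.0375 -0.001 0.1 100;0 0 -0.162 0.0375 -0.001 0.1 100"

```text
time: 53.4
position: [0.4253, 0.312, 0.1222]
tool_rot: [1.819, 2.56, -0.001]
contact_force: [-0.2, 0.6, 0.8]
gripper_width: 0.0869
finger_force: 0.0
```

Run:
```python
from h import *
s,im,C=shot("w11"); print(s["position"],s["joint_positions"].round(2))
x,y=proj(C,[[.4255,.3103,.07]]).astype(int)[0]; h=cv2.cvtColor(im,cv2.COLOR_BGR2HSV)
m=cv2.inRange(h,(0,0,195),(179,14,255)); w=np.zeros_like(m); w[max(0,y-80):y+80,x-85:x+85]=255
m=cv2.morphologyEx(m&w,cv2.MORPH_OPEN,np.ones((5,5))); c=max(cv2.findContours(m,cv2.RETR_EXTERNAL,cv2.CHAIN_APPROX_NONE)[0],key=cv2.contourArea).reshape(-1,2)
print(cv2.boundingRect(c),cv2.minAreaRect((ray(C,c,.07)*1000).astype(np.float32)))
go([.4255,.3103,.022],109.1)
```

```text
[0.42593285 0.31298292 0.12326979] [ 0.42  0.35 -1.28  1.82  0.36  1.24 -0.63]
(287, 181, 73, 49) ((425.4096374511719, 310.4826354980469), (58.325374603271484, 41.58375549316406), 19.205659866333008)
turn [0.004 0.    0.002] shift [-0.0028 -0.0021  0.1017] t 53.5
```

Request:
carry_out:
  targets: "0 0 0 -0.002 -0.001 0.03 100;0 0 0 -0.002 -0.001 0.06 100;0 0 0 -0.002 -0.001 0.085 100;0 0 0 -0.002 -0.001 0.096 100;0 0 0 -0.002 -0.001 0.1 100;0 0 0 -0.002 -0.001 0.1 85;0 0 0 -0.002 -0.001 0.1 72;0 0 0 -0.002 -0.001 0.1 68;0 0 0 -0.002 -0.001 0.1 66;0 0 0 -0.002 -0.001 0.1 66;0 0 0 -0.002 -0.001 0.1 66;0 0 0 -0.002 -0.001 0.1 66"
  squeeze: 12

```text
time: 54.7
position: [0.4248, 0.3113, 0.0218]
tool_rot: [1.817, 2.562, 0.001]
contact_force: [0.3, -1.0, 4.1]
gripper_width: 0.0602
finger_force: 12.0
```

Run:
```python
from h import *
s=bot.state(); print(s["position"],s["gripper_width"],s["finger_force"]); go([.5756,-.3054,.24],83.5)
```

```text
[0.42475602 0.3113216  0.02181801] 0.060244862279595114 12.000216985470615
turn [ 0.001 -0.     0.451] shift [-0.6319 -0.0616 -0.2183] t 54.7
```

Request:
carry_out:
  targets: "0 0 0 0 0 -0.01 66;0 0 0 0 0 -0.04 66;0 0 0 0 0 -0.08 66;0 0 0 0 0 -0.12 66;0 0 0 0 0 -0.16 66;0 0 0 0 0 -0.2 66;0 0 0 0 0 -0.23 66;0 0 0 0 0 -0.245 66;0 0 0 0 0 -0.245 66"
  squeeze: 18

```text
time: 55.6
position: [0.4246, 0.3117, 0.2677]
tool_rot: [1.816, 2.562, 0.003]
contact_force: [0.3, 1.2, -1.2]
gripper_width: 0.0598
finger_force: 18.0
```

Request:
carry_out:
  targets: "0 0 0.02 -0.025 -0.002 0 66;0 0 0.05 -0.06 -0.006 0 66;0 0 0.08 -0.105 -0.01 0 66;0 0 0.12 -0.15 -0.015 0 66;0 0 0.16 -0.195 -0.019 0 66;0 0 0.2 -0.24 -0.023 0 66;0 0 0.24 -0.285 -0.028 0 66;0 0 0.28 -0.33 -0.032 0 66;0 0 0.31 -0.375 -0.037 0 66;0 0 0.34 -0.42 -0.041 0 66;0 0 0.37 -0.465 -0.045 0 66;0 0 0.4 -0.51 -0.05 0 66"

```text
time: 56.8
position: [0.5449, -0.1883, 0.2634]
tool_rot: [-2.288, -2.147, 0.003]
contact_force: [0.7, -0.4, -0.1]
gripper_width: 0.0595
finger_force: 18.0
```

Run:
```python
from h import *
s=bot.state(); print(s["position"],s["gripper_width"]); go([.5756,-.3054,.26],83.5)
```

```text
[ 0.54493111 -0.18825975  0.2634171 ] 0.05953885207149174
turn [-0.004 -0.001  0.05 ] shift [-0.115   0.0381  0.0031] t 56.8
```

Request:
carry_out:
  targets: "0 0 0.03 -0.035 0.012 0 66;0 0 0.05 -0.075 0.025 0 66;0 0 0.05 -0.105 0.035 0 66;0 0 0.05 -0.115 0.038 0 66;0 0 0.05 -0.115 0.038 0.04 66;0 0 0.05 -0.115 0.038 0.08 66;0 0 0.05 -0.115 0.038 0.12 66;0 0 0.05 -0.115 0.038 0.16 66;0 0 0.05 -0.115 0.038 0.19 66;0 0 0.05 -0.115 0.038 0.2 66;0 0 0.05 -0.115 0.038 0.2 66;0 0 0.05 -0.115 0.038 0.2 66"

```text
time: 58.0
position: [0.5775, -0.3035, 0.0674]
tool_rot: [2.341, 2.093, 0.001]
contact_force: [0.0, -0.1, -0.1]
gripper_width: 0.06
finger_force: 18.0
```

Run:
```python
from h import *
s=bot.state(); print(s["position"],s["gripper_width"],s["finger_force"]); go([.576,-.306,.026],83.5)
```

```text
[ 0.57745136 -0.30354111  0.06744494] 0.05995402996571088 17.99987513863016
turn [0.001 0.    0.002] shift [-0.0026 -0.0012  0.0414] t 58.0
```

Request:
carry_out:
  targets: "0 0 0.002 -0.002 -0.001 0.015 66;0 0 0.002 -0.002 -0.001 0.028 66;0 0 0.002 -0.002 -0.001 0.036 66;0 0 0.002 -0.002 -0.001 0.04 66;0 0 0.002 -0.002 -0.001 0.042 66;0 0 0.002 -0.002 -0.001 0.042 66;0 0 0.002 -0.002 -0.001 0.042 80;0 0 0.002 -0.002 -0.001 0.042 100;0 0 0.002 -0.002 -0.001 0.042 100;0 0 0.002 -0.002 -0.001 0.03 100;0 0 0.002 -0.002 -0.001 0 100;0 0 0.002 -0.002 -0.001 -0.04 100"

```text
time: 59.2
position: [0.5741, -0.3053, 0.106]
tool_rot: [-2.342, -2.089, 0.002]
contact_force: [1.4, -1.2, 0.5]
gripper_width: 0.0866
finger_force: 0.0
```

Request:
carry_out:
  targets: "0 0 0 0 0 -0.05 100;0 0 0 0 0 -0.1 100;0 0 0 -0.05 0 -0.14 100;0 0 0 -0.05 0 -0.14 100;0 0 0 -0.05 0 -0.14 100;0 0 0 -0.05 0 -0.14 100"

```text
time: 59.8
position: [0.5695, -0.3543, 0.2453]
tool_rot: [-2.343, -2.09, -0.0]
contact_force: [-0.3, 0.4, -0.6]
gripper_width: 0.0873
finger_force: 0.0
```

Run:
```python
from h import *
bot.get_image("side");s,im,C=shot("w12"); print(s["position"],s["gripper_width"])
x,y=proj(C,[[.576,-.306,.074]]).astype(int)[0]; print(x,y); h=cv2.cvtColor(im,cv2.COLOR_BGR2HSV)
m=cv2.inRange(h,(0,0,180),(179,18,255)); w=np.zeros_like(m); w[max(0,y-50):y+50,x-50:x+50]=255
m=cv2.morphologyEx(m&w,cv2.MORPH_OPEN,np.ones((5,5)))
for c in cv2.findContours(m,cv2.RETR_EXTERNAL,cv2.CHAIN_APPROX_NONE)[0]:
    if cv2.contourArea(c)>300: print(cv2.boundingRect(c),cv2.minAreaRect((ray(C,c.reshape(-1,2),.074)*1000).astype(np.float32)))
cv2.imwrite("pics/v8.png",im[20:280,130:470])
sd=bot.get_image("side"); t=bot.get_image("top"); cv2.imwrite("pics/top9.png",t)
b=im[20:280,130:470]; tt=cv2.resize(t[110:300,180:480],(480,304)); s2=cv2.resize(sd[70:260,230:450],(304*220//190,304))
cv2.imwrite("pics/fin.png",np.vstack([np.hstack([cv2.resize(b,(397,304)),s2[:,:352]]),np.pad(tt[:290],((0,0),(0,397+min(352,s2.shape[1])-480),(0,0)))]))
```

```text
[ 0.5694817  -0.35325195  0.24472544] 0.0874216963011289
326 128
(298, 110, 56, 40) ((575.4804077148438, -306.9507751464844), (43.3088493347168, 62.116085052490234), 83.62108612060547)
```

View pics/fin.png

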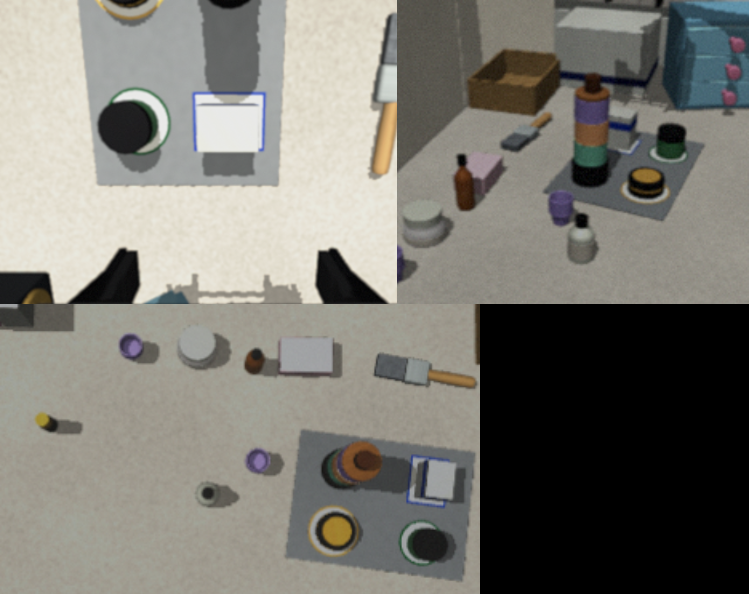

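Everything appears in place. I make one numeric check of the jar and compact in this last picture, then hand in.

Run:
```python
from h import *
t=cv2.imread("pics/top9.png");T=cam("top")
x,y=proj(T,[[.4713,-.2936,.058]]).astype(int)[0]
b=blob(t,(0,0,0),(179,255,45),(x,y),16); print("jar",rim(T,b,.058,.027),"goal .4713 -.2936")
b=blob(t,(0,0,0),(179,255,62),(388,250),22); print("compact",rim(T,b,.034,.032),"goal .4883 -.1448")
b=blob(t,*COL["lid"],tuple(proj(T,[[.592,-.157,.172]]).astype(int)[0]),18); print("lid",rim(T,b,.172,.03),"goal .592 -.157")
```

```text
jar (array([ 0.469 , -0.2924]), np.float64(1.29), np.float64(26.2)) goal .4713 -.2936
compact (array([ 0.488 , -0.1427]), np.float64(1.01), np.float64(31.5)) goal .4883 -.1448
lid (array([ 0.5924, -0.1572]), np.float64(0.87), np.float64(29.7)) goal .592 -.157
```

```bash
python3 -c "
from bench import bot
print(bot.job_done())"
```

```text
the job is handed in; nothing more can be done
None
```

The job is handed in, with no verdict shown: the mint, peach and lilac cups and the lid are home in the dock, and the compact, jar and carton each measure within about 3 mm of their outline centres, the carton square to its rectangle.

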